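# Sweep the ink-cup scrap off the tattoo station and rest the machine in its cradle

### The arm

A 7-joint arm with a two-finger parallel gripper is mounted at the origin on the work surface. World frame = base frame: x ahead of the robot, y to its left, z up, the work surface at z = 0. Lengths are in m, angles in rad, forces in N, time in s.
With the tool pointing down it reaches from about 0.375 to 0.925 m from the base axis. Payload 3.1 kg.
Tool frame: the origin (TCP) lies on the centre line of the jaws, within the pads' length; the fingertips stand 8 mm ahead of it and the grasp point (between the pads) lies 11 mm behind it (finger_overhang is the distance from the TCP to the fingertips, in m); x points along the fingers, z is the direction in which the jaws open and shut, and the axes are right-handed (so a half turn about x gives the same grasp; the last joint's range is limited). The gripper opens to 85 mm and grips with 20 to 120 N. Pads are 22 mm wide; open, the fingers measure 114 mm over their backs; the gripper's body (76 mm by 85 mm) begins 54 mm behind the grasp point. The pads swing forward as they close: fully open they stand 13 mm farther back than shut.
Start: joints at [-1.398, 0.383, 0.044, 1.598, -0.018, 1.161, -0.05], TCP at [0.174, 0.626, 0.205] pointing down, gripper open.
Joint ranges: [-2.61, 2.61], [-0.41, 2.15], [-1.48, 1.57], [0, 2.5], [-1.57, 4.71], [0.05, 1.97], [-2.85, 2.85]. Speed limits (rad/s): [2.79, 2.79, 3.14, 3.14, 3.14, 3.14, 3.14].

### API

Orientations are given as [roll, pitch, yaw] about the fixed x, y, z axes, in that order (R = Rz(yaw) Ry(pitch) Rx(roll)).
In Python, from station import read_state, snapshot, get_calibration, sign_off, finger_overhang gives the robot as it stands.
- The arm moves only by the tool carry_out, never from a script. Its argument "deltas" is one flat list of numbers, 7 for each row, row after row: the shift along the tool's x, y, z normalised to -1 to 1, where 1 is 25 mm, then the turn, a rotation vector about the tool's x, y, z normalised to -1 to 1, where 1 is 0.15 rad, then the closure, from -1 (fully open) to 1 (shut). In form: [tx, ty, tz, rx, ry, rz, fingers, tx, ty, tz, rx, ry, rz, fingers, ...]. A call has 1 to 12 rows; each row shifts and turns the pose as measured when the row begins, along the tool's axes as they then stand; what a row does not reach is not made up. A row lasts 1/8 s, in which the tool goes at most 62.5 mm and 10.7 degrees, less where a joint would pass 70% of its speed; a pose out of reach is approached as far as the arm can. A call with a number of a shift or a turn outside -1 to 1 is refused whole. A call with a gripper value outside its range is refused whole. The fingers move at their own pace and stop on an object; "grip_force" is the grip in N (left out, the last holds). Time passes only in rows, so rows that do not move let the fingers close. It gives the time, the measured TCP pose, the force and the opening at its end, in the units of the state.
- read_state(): the state, without advancing time (a new reading comes with each control period).
- snapshot(name): name is "side" or "top" or "wrist"; returns (picture, depth): 480x640x3 uint8, red, green, blue; 480x640 float32, m along the optical axis (not along the pixel's ray), 0 where there is no reading.
- get_calibration(name): a dict with "fx", "fy", "cx", "cy" (pixels), "rvec" (rotation vector, rad) and "tvec" (3), from world to camera coordinates, as OpenCV has them. Camera axes: x right, y down, z forward; pixel columns grow to the right and rows downward; lengths in m; the calibration is good to about 2 mm. A picture is of the moment at which its call begins: read the wrist's pose just before it. get_calibration takes no time and is no camera call; for the wrist camera it gives the pose at the moment of the call.
- sign_off(): hands the job in, once; it reports no verdict.
The state is a dict: "clock": time; "q": joint angles; "joint_velocities": joint speeds; "effort": joint torques, N m; "position": TCP position; "orientation": TCP orientation; "contact_force": force on the tool from outside, world axes, zero at the start; "wrist_torque": the same for the moment, N m; "finger_gap": opening from 0.0 (shut) to 1.0 (fully open).
Only numpy, scipy, OpenCV 4.12 (cv2) and the standard library are available. Lean on these libraries where they do the work, as an engineer would, in place of code of your own. Each camera call takes 0.05 s, during which the arm holds its last target.

### The job

Hold the brush and sweep the three empty ink-cup strips off the station's bed into its waste trough, never touching the strips with the gripper or arm; then stand the brush on the worktop again, bristles down, and let go of it. Then take the tattoo machine from its wooden rest and lower it, without dropping it, nose end downhill, into the station's sloping V cradle so that it lies centred in both Vs, about in the middle lengthwise, and let go. Do not knock the two ink bottles or the jar out of place.

Things in the scene. Friction and masses are not known exactly. Their poses are not given: they have to be found in the camera images.
- station: Fixed metal station, origin on the worktop, -x side to the robot. Its bed is a flat dark rubber-topped channel 60 mm above the worktop, from y = -120 (open end, no rim) to y = +100 mm (sheer edge into the waste trough: sweep along +y). 4 mm thick rims along both sides, inner faces at x = +-78 mm, rise 14 mm above the bed. The cradle stands beyond its +x side.
- trough (a point): Middle of the floor of the station's waste trough, open on top, beyond the bed's +y edge: inside 121 mm in y and 156 mm in x, floor 4 mm and walls 74 mm above the worktop. This point is at y = +160 mm from the station's origin.
- cradle: Sloping cradle on the station: two black 90-degree V supports, 16 mm thick, at x = -42 and +42 mm, 68 mm clear for fingers between. Origin: where the middle of the seated machine's axis comes, 130 mm above the worktop. x runs along the Vs, uphill away from the robot at 32 degrees; y level across; z square to the slope. V tips 27 mm to either side. Floor plate 42 mm below the origin, 60 mm wide.
- cradle_stop (a point): Middle of the face of the stop plate at the cradle's low end, on the cradle's centre line, 83 mm downhill of the cradle's origin; the nose of the seated machine ends about 5 mm before it. The plate is 40 mm wide and reaches 2 mm above the centre line.
- brush_grip (a point): Hand brush: middle of its wooden back (136 x 28 x 24 mm in x, y, z), to be gripped across y; 54 mm above the bristle ends. Below: dark stiff bristle block 130 x 22 mm, 44 mm high. A 20 mm round handle runs on in -x to 132 mm from this point. 200 mm long, about 0.16 kg. Starts standing on its bristles, handle to the robot, left or right of the station; in the sweep the handle passes over the bed's rim.
- brush_foot (a point): Middle of the bristle ends of the brush, 54 mm straight below brush_grip; 0 mm high when it stands on the worktop.
- machine_mid (a point): Pen-shaped tattoo machine, bare metal, round, 34 mm diameter over its middle 110 mm, 148 mm long, about 0.2 kg: its middle, on the axis. x runs along the axis away from the nose (black, 24 mm thick, at -x; a 29 mm dark cap at +x). Starts level in its wooden rest, axis 31 mm above the worktop, nose to the robot. May be turned about its axis.
- machine_nose (a point): Tip of the machine's nose, on the axis, 78 mm from machine_mid towards -x.
- rest: Fixed dark wooden parking rest of the machine, 110 x 60 mm: two 18 mm supports at x = +-43 mm, reaching 25 mm up beside the machine; between them a 5 mm high base, 68 mm clear for fingers. Origin: middle of its underside; x along the machine.
- scrap1_mid (a point): Empty white plastic strip of three ink cups, 60 x 26 x 20 mm (x, y, z), 25 g: its centre. Starts lying on the bed.
- scrap2_mid (a point): Empty white plastic strip of three ink cups, 60 x 26 x 20 mm (x, y, z), 25 g: its centre. Starts lying on the bed.
- scrap3_mid (a point): Empty white plastic strip of three ink cups, 60 x 26 x 20 mm (x, y, z), 25 g: its centre. Starts lying on the bed.
- bottle1: Black ink bottle, 42 mm diameter, 130 mm high, bystander. Origin: centre of its underside.
- bottle2: Grey ink bottle, 42 mm diameter, 120 mm high, bystander. Origin: centre of its underside.
- jar: Glass jar with black lid, 72 mm diameter, 80 mm high, bystander. Origin: centre of its underside.

How it is judged:
On the way, in this order (a step that is already met when the one before it is completed fails the run):
1. the held brush is brought down onto the bed (contact force between the fingers and brush above 1 N and z of brush_foot in the frame of station between 0.05 and 0.075 m and x of brush_foot in the frame of station between -0.08 and 0.08 m and y of brush_foot in the frame of station between -0.16 and 0.12 m), for 0.1 s.
2. all three strips are in the waste trough, the brush still held (x of scrap1_mid in the frame of station between -0.08 and 0.08 m and y of scrap1_mid in the frame of station between 0.1 and 0.225 m and z of each of scrap1_mid, scrap2_mid, scrap3_mid in the frame of station below 0.052 m and x of scrap2_mid in the frame of station between -0.08 and 0.08 m and y of scrap2_mid in the frame of station between 0.1 and 0.225 m and x of scrap3_mid in the frame of station between -0.08 and 0.08 m and y of scrap3_mid in the frame of station between 0.1 and 0.225 m and contact force between the fingers and brush above 1 N), for 0.1 s.
3. the brush stands on the worktop on its bristles, let go (height (world z) of brush_foot below 0.01 m and angle between brush_foot's own z axis and vertical below 0.15 rad and contact force between the fingers and brush below 0.1 N), for 0.2 s.
4. the machine, still held, is lowered to its place in the V cradle (less than 10 mm above its seat) (x of machine_mid in the frame of cradle between -0.015 and 0.015 m and y of machine_mid in the frame of cradle between -0.005 and 0.005 m and z of machine_mid in the frame of cradle between -0.005 and 0.01 m and angle between the x axis of machine_mid and the x axis of cradle, either way round below 0.09 rad and x of machine_nose in the frame of cradle below -0.05 m and contact force between the fingers and machine above 0.5 N), for 0.1 s.
At the end, for the whole second after the job is handed in: All three strips lie in the trough, centres 8 mm or more below bed level; brush standing on the worktop (10 mm, 0.15 rad), let go, at rest; machine at rest in the cradle, let go, nose downhill, within 15 mm lengthwise, 5 mm sideways, -5 to +6 mm in height, 0.09 rad (all of step 3 and x of scrap1_mid in the frame of station between -0.08 and 0.08 m and y of scrap1_mid in the frame of station between 0.1 and 0.225 m and z of each of scrap1_mid, scrap2_mid, scrap3_mid in the frame of station below 0.052 m and x of scrap2_mid in the frame of station between -0.08 and 0.08 m and y of scrap2_mid in the frame of station between 0.1 and 0.225 m and x of scrap3_mid in the frame of station between -0.08 and 0.08 m and y of scrap3_mid in the frame of station between 0.1 and 0.225 m and x of machine_mid in the frame of cradle between -0.015 and 0.015 m and y of machine_mid in the frame of cradle between -0.005 and 0.005 m and z of machine_mid in the frame of cradle between -0.005 and 0.006 m and angle between the x axis of machine_mid and the x axis of cradle, either way round below 0.09 rad and x of machine_nose in the frame of cradle below -0.05 m and contact force between the fingers and machine below 0.1 N and linear speed of each of machine, brush below 0.02 m/s); the robot touches nothing.
It fails at once if a strip is touched by the gripper or arm (contact force between any of the fingers, the arm and scrap1 above 0.5 N or contact force between any of the fingers, the arm and scrap2 above 0.5 N or contact force between any of the fingers, the arm and scrap3 above 0.5 N).
It fails at once if a bottle or the jar is moved more than 30 mm (distance of any of bottle1, bottle2, jar from where it was at the start of the episode above 0.03 m).
It also fails if it takes over 64 s, if anything falls off the work surface, if the arm or the gripper's body presses on something with over 40 N, if the wrist force passes 120 N, or if a joint passes its speed limit or range.

## Working session

There is one attempt and no reset: what is moved stays moved. The work goes in short steps, Python scripts to look and compute and a tool call to move; the robot and the scene stay as the last step left them, time stands still between calls to the robot, and variables do not carry over. Pictures are saved under pics/ and viewed, and the job is handed in when it is done.

Besides the shell and the picture viewer there is one more tool, called after ">>>" as a command line: name --argument value ..., lists and objects as JSON in quotes. carry_out: Moves the arm, as the interface text tells. Its arguments: {"type":"object","properties":{"deltas":{"type":"array","items":{"type":"number","minimum":-1,"maximum":1}},"grip_force":{"type":"number"}},"required":["deltas"]}

```bash
ls; mkdir -p pics
cat > h.py <<'E'
import numpy as np, cv2
from station import *
from scipy.spatial.transform import Rotation as R
def cal(n):
    c=get_calibration(n);K=np.array([[c['fx'],0,c['cx']],[0,c['fy'],c['cy']],[0,0,1.]])
    M=R.from_rotvec(np.array(c['rvec']).ravel()).as_matrix();return K,M,np.array(c['tvec']).ravel()
def plane(n,uv,z,C=None):
    K,M,t=C or cal(n);uv=np.atleast_2d(uv).astype(float)
    d=np.c_[uv,np.ones(len(uv))]@np.linalg.inv(K).T@M; o=-M.T@t
    return o+d*((z-o[2])/d[:,2])[:,None]
def cloud(n,D,C=None):
    K,M,t=C or cal(n);v,u=np.indices(D.shape)
    p=np.stack([(u-K[0,2])/K[0,0]*D,(v-K[1,2])/K[1,1]*D,D],-1)
    return (p-t)@M
def proj(n,P,C=None):
    K,M,t=C or cal(n);q=(np.atleast_2d(P)@M.T+t)@K.T;return q[:,:2]/q[:,2:]
def st():
    s=read_state();print(s['clock'],np.round(s['position'],4),np.round(s['orientation'],4),'q',np.round(s['q'],3),'F',np.round(s['contact_force'],1),'gap',round(s['finger_gap'],3));return s
def snap(n,f):
    C=cal(n);I,D=snapshot(n);cv2.imwrite('pics/'+f+'.png',I[:,:,::-1]);np.savez('pics/'+f+'.npz',I=I,D=D,K=C[0],M=C[1],t=C[2]);return I,D,C
def load(f):
    z=np.load('pics/'+f+'.npz');return z['I'],z['D'],(z['K'],z['M'],z['t'])
E
python3 -c "
from h import *
st();print(finger_overhang)
snap('top','top0');snap('side','side0')
for n in('top','side'):
  K,M,t=cal(n);print(n,-M.T@t,M[2],K[0,0])
"
```

```text
pics
0.0 [0.1736 0.6253 0.204 ] [-3.0934  1.5682 -1.7933] q [-1.398  0.384  0.044  1.6   -0.018  1.161 -0.05 ] F [-0.   1.1  0.1] gap 0.998
0.008
top [2.43953434e-01 3.90151127e-04 1.45635436e+00] [ 0.23200318 -0.01708714 -0.97256494] 582.7230293348047
side [ 0.4948697  -1.05598359  0.69084885] [ 0.03350314  0.8772263  -0.47890663] 542.6919744177696
```

View pics/top0.png

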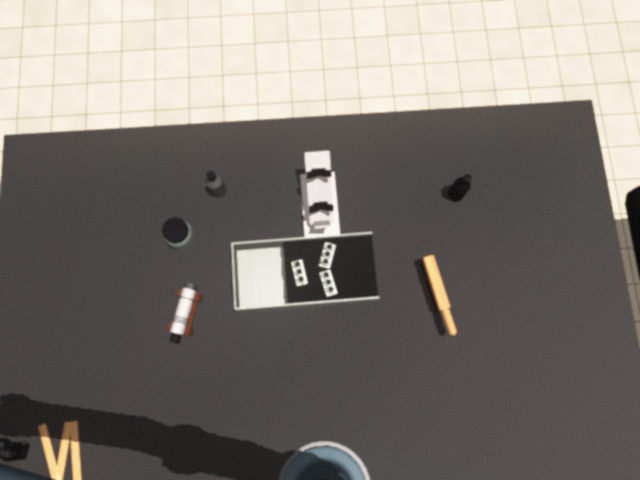

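View pics/side0.png

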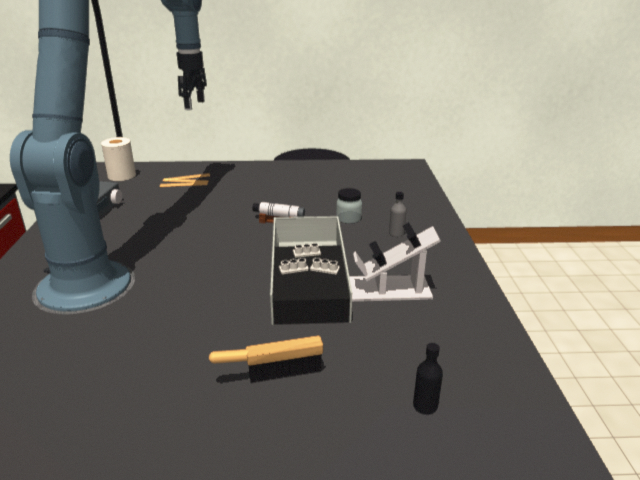

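The top view shows the trough and bed at (232-378, 233-310), three strips around (299-328, 243-297), the brush at (440,295), the machine at (184,313), and the cradle at (320,195). The bottles are at (214,183) and (459,188), and the jar is at (176,231). I'll measure these next.

```bash
cat > m.py <<'E'
from h import *
I,D,C=load('top0'); P=cloud('top',D,C)
hsv=cv2.cvtColor(I,cv2.COLOR_RGB2HSV)
v,u=np.indices(D.shape)
def box(a,b,c,d): return (u>=a)&(u<=b)&(v>=c)&(v<=d)
print('depth holes',(D==0).mean(), 'table z',np.median(P[box(480,560,250,350)][:,2]))
def rep(n,m):
    q=P[m];print(n,m.sum(),'med',np.round(np.median(q,0),4),'min',np.round(np.percentile(q,2,axis=0),3),'max',np.round(np.percentile(q,98,axis=0),3));return q
def mar(q):
    (c,s,a)=cv2.minAreaRect((q[:,:2]*1000).astype(np.float32));print('   rect',np.round(c,1),np.round(s,1),round(a,2))
br=box(410,470,245,345)&(hsv[...,1]>90)&(hsv[...,2]>120);q=rep('brush',br);mar(q)
st_=box(225,385,228,315)&(P[...,2]>0.045)&(P[...,2]<.09);q=rep('stn',st_)
rim=box(225,385,225,315)&(P[...,2]>0.068)&(P[...,2]<.08);q=rep('rim',rim);mar(q)
sc=box(288,345,238,300)&(P[...,2]>0.069)&(P[...,2]<.09)&(hsv[...,2]>120)
n,l,s,c=cv2.connectedComponentsWithStats(sc.astype(np.uint8))
for i in range(1,n):
    if s[i,4]>30: q=rep('scrap',l==i);mar(q)
mc=box(165,205,280,345)&(P[...,2]>0.035);q=rep('mach',mc);mar(q)
cr=box(295,345,145,238)&(P[...,2]>0.08);q=rep('cradle',cr);mar(q)
for n,b in(('jar',box(155,195,210,250)),('b2',box(200,228,165,200)),('b1',box(440,475,170,205))):
    q=rep(n,b&(P[...,2]>.02));mar(q)
E
python3 m.py
python3 -c "
import cv2
I=cv2.imread('pics/top0.png')
cv2.imwrite('pics/z1.png',cv2.resize(I[140:350,160:380],None,fx=3.6,fy=2.8*3.6/2.8*.78,interpolation=cv2.INTER_CUBIC))"
```

```text
depth holes 0.003876953125 table z 0.0016457479008138193
brush 955 med [ 0.4417 -0.3096  0.0673] min [ 0.342 -0.347 -0.002] max [ 0.53  -0.282  0.075]
   rect [ 337.3 -219. ] [182.1 440.7] 45.5
stn 6763 med [ 0.5136 -0.0374  0.0626] min [ 0.431 -0.154  0.053] max [0.594 0.182 0.083]
rim 1039 med [0.5196 0.0153 0.0743] min [ 0.43  -0.148  0.068] max [0.596 0.185 0.08 ]
   rect [523.7  14.3] [186.1 344.6] 1.03
scrap 42 med [0.592  0.0267 0.0738] min [ 0.59  -0.012  0.069] max [0.595 0.048 0.079]
   rect [591.2  17.1] [61.3  4.9] 86.8
scrap 131 med [ 0.5458 -0.0438  0.0806] min [ 0.522 -0.058  0.069] max [ 0.573 -0.031  0.087]
   rect [548.3 -44.6] [24.3 55.5] 66.23
scrap 134 med [0.5104 0.0262 0.0802] min [0.483 0.015 0.069] max [0.538 0.039 0.087]
   rect [509.6  25.2] [57.3 24.1] 10.59
scrap 133 med [ 0.4774 -0.0417  0.0804] min [ 0.453 -0.053  0.07 ] max [ 0.505 -0.03   0.087]
   rect [480.1 -42.5] [58.4 22.2] 7.52
mach 778 med [0.4342 0.314  0.0455] min [0.366 0.285 0.036] max [0.502 0.342 0.054]
   rect [377.7 156. ] [383.  147.5] 70.38
cradle 1476 med [ 0.7246 -0.0354  0.1085] min [ 0.614 -0.064  0.081] max [ 0.787 -0.006  0.154]
   rect [520.2 -12.7] [103.2 549.3] 80.66
jar 783 med [0.6253 0.3178 0.0791] min [0.598 0.289 0.026] max [0.66  0.351 0.087]
   rect [462.7 160.3] [537.1  71.5] 43.76
b2 352 med [0.7449 0.2208 0.0817] min [0.733 0.205 0.025] max [0.764 0.242 0.126]
   rect [509.1 106.6] [569.8  41. ] 25.95
b1 392 med [ 0.6944 -0.3847  0.085 ] min [ 0.681 -0.405  0.022] max [ 0.716 -0.371  0.135]
   rect [ 484.5 -192.2] [ 41.  614.9] 47.5
```

View pics/z1.png

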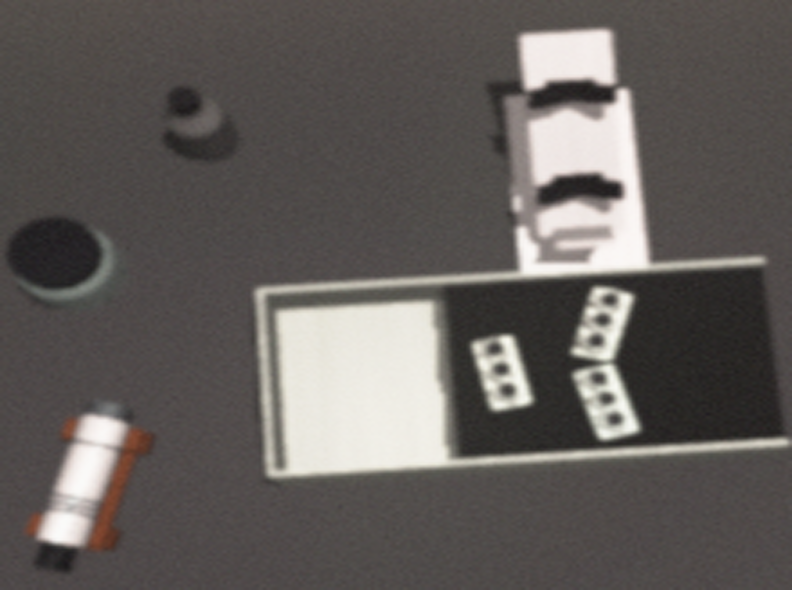

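```bash
cat > m2.py <<'E'
from h import *
I,D,C=load('top0'); P=cloud('top',D,C)
P[D<.5]=9
hsv=cv2.cvtColor(I,cv2.COLOR_RGB2HSV)
v,u=np.indices(D.shape)
box=lambda a,b,c,d:(u>=a)&(u<=b)&(v>=c)&(v<=d)
def mar(n,q):
    lo,hi=np.percentile(q[:,:2],[.5,99.5],axis=0);q=q[((q[:,:2]>=lo-.01)&(q[:,:2]<=hi+.01)).all(1)]
    (c,s,a)=cv2.minAreaRect((q[:,:2]*1000).astype(np.float32));print(n,len(q),'rect',np.round(c,1),np.round(s,1),round(a,2),'z',np.round(np.percentile(q[:,2],[5,50,95]),4))
# rim by rays: bright pixels 
rim=box(225,385,225,315)&(P[...,2]>0.066)&(P[...,2]<.082)
q=P[rim]
for n,m in(('far',(q[:,0]>.585)&(abs(q[:,1])<.15)),('near',(q[:,0]<.45)&(abs(q[:,1])<.15))):
    k=q[m];l=cv2.fitLine(k[:,:2].astype(np.float32),cv2.DIST_HUBER,0,.01,.01).ravel();
    print(n,len(k),'angle of line vs y',np.degrees(np.arctan2(-l[0]/l[1],1)),'x at y=0',l[2]-l[3]*l[0]/l[1], k[:,1].min(),k[:,1].max())
e=q[(q[:,1]>.165)];l=cv2.fitLine(e[:,:2].astype(np.float32),cv2.DIST_HUBER,0,.01,.01).ravel();print('endwall',l)
# white bed edge
mar('rimall',q[(q[:,0]<1)])
b=(hsv[...,2]<60)&box(280,385,235,305)&(P[...,2]>.05)&(P[...,2]<.066);mar('bed',P[b])
br=box(410,470,245,345)&(hsv[...,1]>90)&(hsv[...,2]>120);q=P[br];mar('brush',q[q[:,2]>.05]);q=q[(q[:,2]>.07)];mar('back',q)
mc=box(165,205,280,345)&(P[...,2]>0.040)&(P[...,2]<.06);q=P[mc];mar('mach',q)
q2=q;l=cv2.fitLine(q2[:,:2].astype(np.float32),cv2.DIST_HUBER,0,.01,.01).ravel();print(l,np.degrees(np.arctan2(l[1],l[0])))
s=(q2[:,:2]-l[2:])@l[:2];print('ext',s.min(),s.max(),l[2:]+l[:2]*s.min(),l[2:]+l[:2]*s.max())
# cradle: black supports
ck=box(295,345,145,225)&(P[...,2]>.09)&(hsv[...,2]<70)
n,L,S,c=cv2.connectedComponentsWithStats(ck.astype(np.uint8))
for i in range(1,n):
    if S[i,4]>25: mar('V',P[L==i]);print(S[i],c[i])
fl=box(295,345,145,238)&(P[...,2]>.085)&(hsv[...,2]>120)
q=P[fl];mar('plate',q);q=q[(q[:,0]>.62)&(q[:,0]<.8)]
A=np.c_[q[:,:2],np.ones(len(q))];w=np.linalg.lstsq(A,q[:,2],rcond=None)[0];print('plane slope',np.degrees(np.arctan(np.hypot(*w[:2]))),'dir',np.degrees(np.arctan2(w[1],w[0])),w)
E
python3 m2.py
```

```text
far 328 angle of line vs y 0.76017016 x at y=0 0.59283245 -0.14943341535254945 0.14827833139744576
near 299 angle of line vs y 1.0931966 x at y=0 0.43378404 -0.1499685331904575 0.14915942935293516
endwall [0.9996848  0.02510601 0.51446235 0.18308526]
rimall 1523 rect [513.6  13.9] [166.1 344.9] 1.03 z [0.0663 0.0733 0.0808]
bed 3829 rect [516.6 -50.5] [148.7 217.1] 0.84 z [0.0565 0.0613 0.0652]
brush 867 rect [ 434.4 -310.3] [198.7  30. ] 12.32 z [0.0618 0.0676 0.0733]
back 210 rect [ 432.7 -309.2] [195.9  25.5] 11.41 z [0.0701 0.0716 0.0752]
mach 659 rect [434.9 315.5] [ 33.8 148.1] 74.66 z [0.0409 0.0464 0.0523]
[ 0.9522433  -0.30534017  0.4356456   0.3137658 ] -17.77863
ext -0.07536341785314006 0.07240214468146401 [0.3638813  0.33677727] [0.50459007 0.29165851]
V 131 rect [732.3 -34.2] [22.6 52.9] 1.88 z [0.1329 0.1441 0.1544]
[307 169  23   9 131] [318.03053435 173.11450382]
V 120 rect [662.4 -35.9] [23.3 51.6] 0.78 z [0.0915 0.0996 0.1113]
[310 203  22   9 121] [320.23966942 206.7107438 ]
plate 980 rect [4856.5 4427. ] [12340.9   160.7] 47.07 z [0.0871 0.1108 0.1429]
plane slope 28.731584153076703 dir -1.4990012067685188 [ 0.5480131  -0.01434067 -0.29094318]
```

```bash
cat >> h.py <<'E'
def Rtool(): return R.from_euler('xyz',read_state()['orientation'])
def target_R(xdir,zdir):
    x=np.array(xdir,float);x/=np.linalg.norm(x);z=np.array(zdir,float);z-=x*(z@x);z/=np.linalg.norm(z)
    return R.from_matrix(np.c_[x,np.cross(z,x),z])
def plan(wps,vmax=.95,p0=None,R0=None):
    """wps: list of (pos, R) ; prints rows in tool axes"""
    s=read_state();p=np.array(s['position']) if p0 is None else p0;r=Rtool() if R0 is None else R0
    for pos,rt in wps:
        pos=np.array(pos,float);d=pos-p;w=(r.inv()*rt).as_rotvec()
        n=max(1,int(np.ceil(max(np.linalg.norm(d)/.025/vmax, np.abs(w).max()/.15/vmax))))
        print('->',np.round(pos,4),'rows',n)
        last=None
        for i in range(n):
            dl=np.r_[r.inv().apply(d/n)/.025,(w/n)/.15]
            if last is None or np.abs(dl-last).max()>.02: print('  ',i,np.round(dl,2).tolist())
            last=dl
            r=r*R.from_rotvec(w/n);p=p+d/n
    return p,r
E
python3 -c "
from h import *
s=st();r=Rtool();print(r.as_matrix().round(3))
a=np.radians(12.2)
# fingers across brush y
for sg in(1,-1):
  t=target_R([0,0,-1],np.array([-np.sin(a),np.cos(a),0])*sg)
  print(sg,(r.inv()*t).as_rotvec())
"
```

```text
0.1 [0.1737 0.6254 0.2041] [-3.0846  1.5684 -1.7846] q [-1.398  0.384  0.044  1.599 -0.018  1.161 -0.05 ] F [-0.3  0.4  0.5] gap 1.003
[[-0.001 -0.964  0.267]
 [-0.002  0.267  0.964]
 [-1.    -0.    -0.002]]
1 [-4.83651900e-01 -2.39302429e-03 -4.47529234e-04]
-1 [ 2.65793883e+00 -6.06624415e-04  3.24373661e-03]
```

```bash
python3 -c "
from h import *
a=np.radians(12.2)
t=target_R([0,0,-1],[-np.sin(a),np.cos(a),0]);r=Rtool()
t1=r*R.from_rotvec((r.inv()*t).as_rotvec())
plan([((.44,.15,.2),t),((.45,-.30,.2),t)],vmax=1)
"
```

```text
-> [0.44 0.15 0.2 ] rows 22
   0 [0.01, -0.7, -0.7, -0.15, -0.0, -0.0]
   18 [0.01, -0.37, -0.92, -0.15, -0.0, -0.0]
   19 [0.01, -0.35, -0.93, -0.15, -0.0, -0.0]
   20 [0.01, -0.33, -0.93, -0.15, -0.0, -0.0]
   21 [0.01, -0.31, -0.94, -0.15, -0.0, -0.0]
-> [ 0.45 -0.3   0.2 ] rows 19
   0 [0.0, 0.18, -0.93, -0.0, -0.0, 0.0]
```

>>> carry_out --deltas '[0, -0.7, -0.7, -0.15, 0, 0, -1, 0, -0.68, -0.72, -0.15, 0, 0, -1, 0, -0.66, -0.74, -0.15, 0, 0, -1, 0, -0.64, -0.76, -0.15, 0, 0, -1, 0, -0.62, -0.78, -0.15, 0, 0, -1, 0, -0.6, -0.8, -0.15, 0, 0, -1, 0, -0.58, -0.8, -0.15, 0, 0, -1, 0, -0.56, -0.82, -0.15, 0, 0, -1, 0, -0.54, -0.83, -0.15, 0, 0, -1, 0, -0.52, -0.84, -0.15, 0, 0, -1, 0, -0.5, -0.86, -0.15, 0, 0, -1, 0, -0.48, -0.87, -0.15, 0, 0, -1]'

```text
clock: 1.6
position: [0.3153, 0.3514, 0.1978]
orientation: [2.693, 1.554, -2.006]
contact_force: [0.7, -0.6, 1.1]
finger_gap: 1.003
```

>>> carry_out --deltas '[0, -0.46, -0.88, -0.15, 0, 0, -1, 0, -0.45, -0.89, -0.15, 0, 0, -1, 0, -0.43, -0.9, -0.15, 0, 0, -1, 0, -0.41, -0.9, -0.15, 0, 0, -1, 0, -0.39, -0.91, -0.15, 0, 0, -1, 0, -0.37, -0.92, -0.15, 0, 0, -1, 0, -0.35, -0.93, -0.15, 0, 0, -1, 0, -0.33, -0.93, -0.15, 0, 0, -1, 0, -0.31, -0.94, -0.15, 0, 0, -1, 0, 0.1, -0.95, -0.15, 0, 0, -1, 0, 0.15, -0.95, 0, 0, 0, -1, 0, 0.15, -0.95, 0, 0, 0, -1]'

```text
clock: 3.1
position: [0.4304, 0.0721, 0.1968]
orientation: [2.277, 1.544, -2.19]
contact_force: [0.5, -0.8, -0.2]
finger_gap: 1.001
```

```bash
python3 -c "
from h import *
st()
a=np.radians(12.2)
t=target_R([0,0,-1],[-np.sin(a),np.cos(a),0])
plan([((.45,-.30,.2),t)],vmax=1)
"
```

```text
3.1 [0.4304 0.0721 0.1968] [ 2.2772  1.5445 -2.1896] q [-0.749 -0.027  0.473  2.101  0.033  1.086  1.525] F [ 0.5 -0.8 -0.2] gap 1.001
-> [ 0.45 -0.3   0.2 ] rows 15
   0 [0.01, 0.19, -0.98, 0.01, -0.01, -0.01]
```

>>> carry_out --deltas '[0, 0.19, -0.98, 0, 0, 0, -1, 0, 0.19, -0.98, 0, 0, 0, -1, 0, 0.19, -0.98, 0, 0, 0, -1, 0, 0.19, -0.98, 0, 0, 0, -1, 0, 0.19, -0.98, 0, 0, 0, -1, 0, 0.19, -0.98, 0, 0, 0, -1, 0, 0.19, -0.98, 0, 0, 0, -1, 0, 0.19, -0.98, 0, 0, 0, -1, 0, 0.19, -0.98, 0, 0, 0, -1, 0, 0.19, -0.98, 0, 0, 0, -1, 0, 0.19, -0.98, 0, 0, 0, -1, 0, 0.19, -0.98, 0, 0, 0, -1]'

```text
clock: 4.6
position: [0.4406, -0.2359, 0.1984]
orientation: [1.998, 1.541, -2.468]
contact_force: [-0.1, -1.2, -0.7]
finger_gap: 1.001
```

```bash
python3 -c "
from h import *
st()
a=np.radians(12.2)
t=target_R([0,0,-1],[-np.sin(a),np.cos(a),0])
snap('wrist','w1')
plan([((.4657,-.3035,.15),t)],vmax=1)
"
```

```text
4.6 [ 0.4406 -0.2359  0.1984] [ 1.9981  1.5406 -2.4679] q [-0.377  0.132  0.834  1.982 -0.08   1.085  2.308] F [-0.1 -1.2 -0.7] gap 1.001
-> [ 0.4657 -0.3035  0.15  ] rows 4
   0 [0.5, -0.11, -0.67, 0.05, -0.03, -0.05]
```

View pics/w1.png

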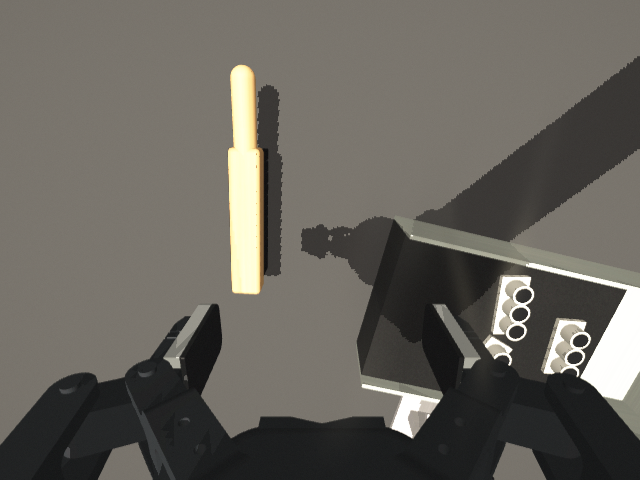

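```bash
cat > mb.py <<'E'
from h import *
import sys
I,D,C=load(sys.argv[1]);hsv=cv2.cvtColor(I,cv2.COLOR_RGB2HSV)
m=((hsv[...,0]<30)&(hsv[...,1]>60)&(hsv[...,2]>150)).astype(np.uint8)
n,L,S,c=cv2.connectedComponentsWithStats(m);i=1+np.argmax(S[1:,4]);print(S[i])
P=cloud('',D,C);q=P[(L==i)&(D>0)];print('z',np.percentile(q[:,2],[5,50,95]))
v,u=np.nonzero(L==i)
g=plane('',np.c_[u,v],.066,C)[:,:2]
(cc,s,a)=cv2.minAreaRect((g*1000).astype(np.float32));print('all',cc,s,a)
bk=q[q[:,2]>.0645];(cc,s,a)=cv2.minAreaRect((bk[:,:2]*1000).astype(np.float32));print('back depth',cc,s,a)
E
python3 mb.py w1
```

```text
[ 228   64   33  231 1790]
z [0.06149951 0.06555776 0.06954597]
all (430.1461486816406, -310.0289001464844) (198.93270874023438, 27.52104949951172) 11.38535213470459
back depth (430.3692321777344, -310.524658203125) (197.673095703125, 26.845914840698242) 11.202929496765137
```

The wrist view shows the brush with its handle tip at (242,66), its head end at (245,293), and the bed at the lower right. The measured length is 199 mm, as it should be. I'll go down to grip it.

```bash
python3 -c "
from h import *
a=np.radians(11.6)
t=target_R([0,0,-1],[-np.sin(a),np.cos(a),0])
p,r=plan([((.4636,-.3039,.13),t),((.4636,-.3039,.045),t)],vmax=1)
"
```

```text
-> [ 0.4636 -0.3039  0.13  ] rows 4
   0 [0.7, -0.09, -0.66, 0.07, -0.03, -0.05]
-> [ 0.4636 -0.3039  0.045 ] rows 4
   0 [0.85, 0.0, 0.0, 0.0, -0.0, 0.0]
```

>>> carry_out --deltas '[0.6, -0.1, -0.66, 0.07, -0.03, -0.05, -1, 0.6, -0.1, -0.66, 0.07, -0.03, -0.05, -1, 0.6, -0.1, -0.66, 0.07, -0.03, -0.05, -1, 0.6, -0.1, -0.66, 0.07, -0.03, -0.05, -1, 0, 0, 0, 0, 0, 0, -1]'

```text
clock: 5.28
position: [0.4636, -0.3024, 0.136]
orientation: [-0.282, 1.565, 1.487]
contact_force: [0.0, 0.6, -0.1]
finger_gap: 1.001
```

```bash
python3 -c "
from h import *
st()
a=np.radians(11.6)
t=target_R([0,0,-1],[-np.sin(a),np.cos(a),0])
p,r=plan([((.4636,-.3039,.10),t),((.4636,-.3039,.045),t)],vmax=1)
"
```

```text
5.275 [ 0.4636 -0.3024  0.136 ] [-0.2821  1.5654  1.4871] q [-0.173  0.361  0.81   1.925 -0.317  0.989  2.553] F [ 0.   0.6 -0.1] gap 1.001
-> [ 0.4636 -0.3039  0.1   ] rows 2
   0 [0.72, 0.01, -0.03, -0.01, 0.02, 0.01]
-> [ 0.4636 -0.3039  0.045 ] rows 3
   0 [0.73, 0.0, -0.0, 0.0, -0.0, 0.0]
```

>>> carry_out --deltas '[0.92, 0.01, -0.02, 0, 0.02, 0.01, -1, 0.92, 0, -0.02, 0, 0.01, 0, -1, 0.92, 0, 0, 0, 0, 0, -1, 0.9, 0, 0, 0, 0, 0, -1, 0, 0, 0, 0, 0, 0, -1]' --grip_force 60

```text
clock: 5.9
position: [0.466, -0.2972, 0.0444]
orientation: [-0.613, 1.565, 1.162]
contact_force: [-0.8, -0.4, -0.0]
finger_gap: 1.001
```

```bash
python3 -c "
from h import *
st()
a=np.radians(11.6)
t=target_R([0,0,-1],[-np.sin(a),np.cos(a),0])
p,r=plan([((.4636,-.3039,.045),t)],vmax=1)
"
```

```text
5.9 [ 0.466  -0.2972  0.0444] [-0.6128  1.5654  1.1621] q [-0.094  0.498  0.716  1.979 -0.448  0.826  2.649] F [-0.8 -0.4 -0. ] gap 1.001
-> [ 0.4636 -0.3039  0.045 ] rows 1
   0 [-0.03, 0.15, -0.24, 0.01, 0.03, 0.02]
```

>>> carry_out --deltas '[0, 0.15, -0.24, 0, 0.03, 0.02, -1, 0, 0, -0.02, 0, 0, 0, -1, 0, 0, 0, 0, 0, 0, 1, 0, 0, 0, 0, 0, 0, 1, 0, 0, 0, 0, 0, 0, 1, 0, 0, 0, 0, 0, 0, 1, 0, 0, 0, 0, 0, 0, 1, 0, 0, 0, 0, 0, 0, 1]' --grip_force 60

```text
clock: 6.9
position: [0.4663, -0.3055, 0.0484]
orientation: [-2.104, 1.564, -0.328]
contact_force: [0.5, -0.7, -0.2]
finger_gap: -0.002
```

```bash
python3 -c "
from h import *
st()
I,D,C=snap('side','s1');cv2.imwrite('pics/s1c.png',cv2.resize(I[220:420,160:360,::-1],None,fx=3,fy=3))
"
```

```text
6.9 [ 0.4663 -0.3055  0.0484] [-2.1039  1.5643 -0.3284] q [-0.088  0.496  0.722  1.973 -0.444  0.827  2.656] F [ 0.5 -0.7 -0.2] gap -0.002
```

View pics/s1c.png

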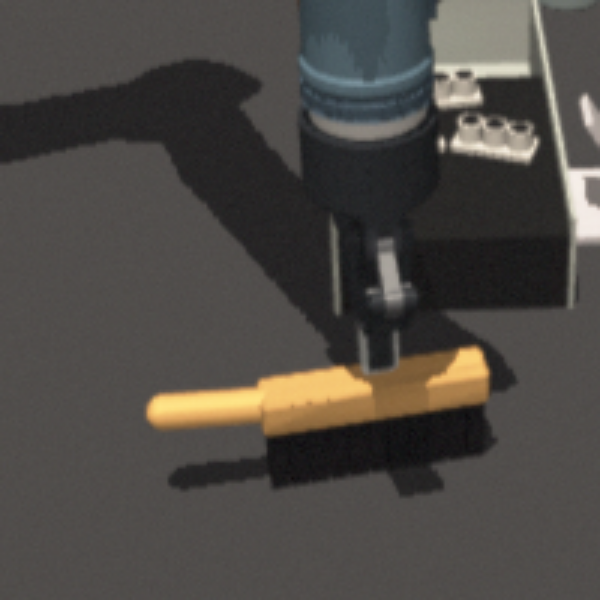

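```bash
python3 -c "
from h import *
snap('wrist','w2');snap('top','top2')
C=cal('side');print(proj('side',[read_state()['position'],[.4636,-.3039,.054]]))
I=cv2.imread('pics/top2.png');cv2.imwrite('pics/top2c.png',cv2.resize(I[220:370,380:530],None,fx=4,fy=4))
"
```

```text
[[285.78719822 352.47566544]
 [284.21734006 349.45995007]]
```

View pics/w2.png

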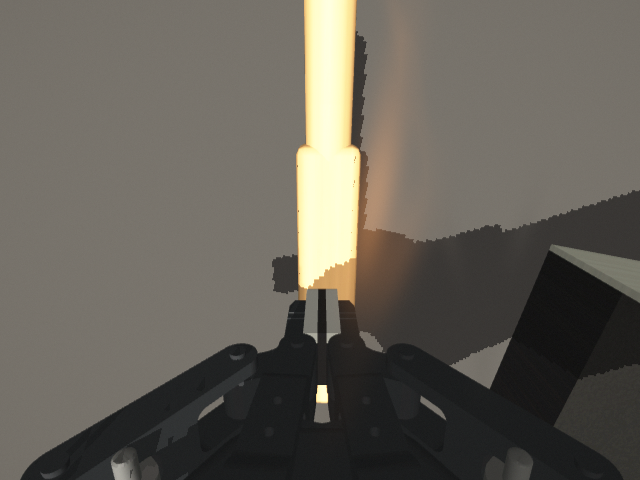

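View pics/top2c.png

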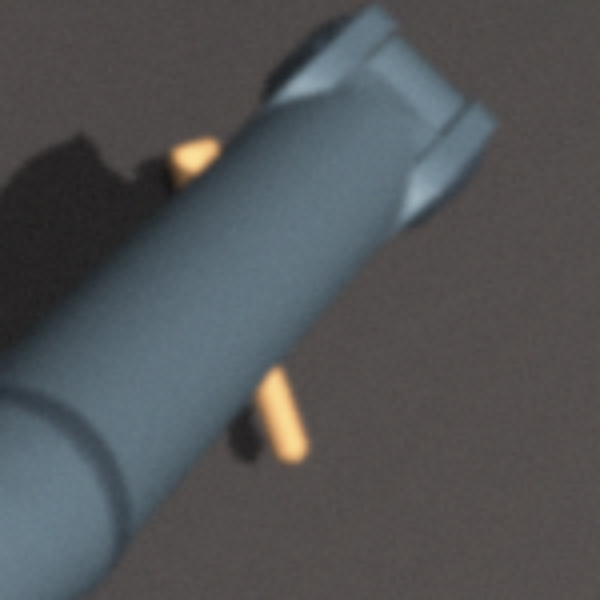

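```bash
python3 -c "
from h import *
I,D,C=load('s1');P=cloud('',D,C)
for v in range(325,372,3):print(v,I[v,286],np.round(P[v,286],4))
I,D,C=load('w2');P=cloud('',D,C);print('wrist')
for v in range(150,340,12):print(v,I[v,312],np.round(P[v,312],4))
st()
"
```

```text
325 [21 26 28] [ 0.4703 -0.3645  0.1551]
328 [26 27 30] [ 0.4697 -0.3527  0.1399]
331 [26 27 30] [ 0.469  -0.337   0.1214]
334 [31 31 32] [ 0.4681 -0.3183  0.1001]
337 [29 30 32] [ 0.4681 -0.3206  0.0954]
340 [30 29 29] [ 0.4678 -0.3178  0.0866]
343 [84 77 70] [ 0.4677 -0.3182  0.0803]
346 [125  93  55] [ 0.4671 -0.3079  0.0651]
349 [128  95  56] [ 0.4672 -0.3142  0.0637]
352 [136 103  63] [ 0.4671 -0.3178  0.06  ]
355 [142 105  65] [ 0.467  -0.3173  0.0528]
358 [132 100  60] [ 0.4668 -0.317   0.0457]
361 [22 19 23] [ 0.4665 -0.3152  0.0372]
364 [23 20 19] [ 0.4664 -0.3158  0.0309]
367 [25 26 24] [ 0.4662 -0.3149  0.023 ]
370 [21 23 26] [ 0.466  -0.315   0.0161]
wrist
150 [255 250 189] [ 0.3986 -0.324   0.0648]
162 [255 254 216] [ 0.4032 -0.323   0.0673]
174 [255 254 216] [ 0.408 -0.322  0.068]
186 [255 254 217] [ 0.4131 -0.321   0.0671]
198 [255 254 217] [ 0.4182 -0.32    0.0672]
210 [255 254 216] [ 0.4237 -0.3189  0.0662]
222 [255 254 217] [ 0.4294 -0.3178  0.0655]
234 [255 254 215] [ 0.4345 -0.3168  0.0666]
246 [255 254 215] [ 0.44   -0.3157  0.0671]
258 [255 254 216] [ 0.4462 -0.3145  0.0661]
270 [255 254 216] [ 0.452  -0.3133  0.0663]
282 [255 254 214] [ 0.3851 -0.3221  0.217 ]
294 [122 121 112] [ 0.455  -0.3122  0.0841]
306 [121 119 112] [ 0.4555 -0.3118  0.0929]
318 [121 119 113] [ 0.4552 -0.3116  0.1023]
330 [122 120 112] [ 0.4553 -0.3114  0.11  ]
7.05 [ 0.4663 -0.3055  0.0484] [-2.1017  1.5643 -0.3262] q [-0.088  0.496  0.722  1.973 -0.444  0.827  2.656] F [ 0.5 -0.5  0. ] gap -0.0
```

```bash
python3 -c "
from h import *
for f,cols in(('w1',(200,210,216,440,450)),('w2',(312,318,322,326,332))):
  I,D,C=load(f);P=cloud('',D,C);K,M,t=C
  print(f,'cam',-M.T@t,'axis',M[2])
  for u in cols:
    for v in range(280,330,4):
      if 0<D[v,u]<.25: print(u,v,I[v,u],np.round(P[v,u],4),round(float(D[v,u]),4));break
print(proj('',[[.4663,-.3055,.0484],[.4663,-.3055,.0404]],load('w2')[2]))
import station;print([x for x in dir(station) if not x.startswith('_')])
"
```

```text
w1 cam [ 0.36521695 -0.25303219  0.36968249] axis [ 0.28243422  0.05858545 -0.95749604]
200 304 [114 112 105] [ 0.4419 -0.2856  0.2432] 0.1409
210 304 [114 112 105] [ 0.4409 -0.2817  0.2431] 0.1409
216 304 [41 39 38] [ 0.441  -0.2796  0.242 ] 0.1421
440 304 [104 103  95] [ 0.4182 -0.1927  0.2425] 0.1403
450 312 [71 70 66] [ 0.4177 -0.191   0.2491] 0.1339
w2 cam [ 0.38511316 -0.32211454  0.21703426] axis [ 0.31365308  0.06180751 -0.94752392]
312 280 [255 254 214] [ 0.4571 -0.3123  0.0662] 0.1661
318 280 [205 158  97] [ 0.4567 -0.3095  0.0658] 0.1665
322 280 [207 161 101] [ 0.4559 -0.3077  0.0667] 0.1655
326 280 [210 164 102] [ 0.4555 -0.3059  0.0667] 0.1655
332 280 [211 162 102] [ 0.4552 -0.3031  0.0661] 0.1661
[[322.18494793 283.17681993]
 [322.20941838 276.71601495]]
['Unreachable', 'finger_overhang', 'get_calibration', 'read_state', 'sign_off', 'snapshot']
```

The fingers shut above the brush. The wrist depth puts the closed tips at z = 0.080 m, about 40 mm higher than the reported TCP implies. The offset was the same at w1 with the gripper open, so I'll trust the camera and go about 44 mm lower.

>>> carry_out --deltas '[0, 0, 0, 0, 0, 0, -1, 0, 0, 0, 0, 0, 0, -1, 0, 0, 0, 0, 0, 0, -1, 0, 0, 0, 0, 0, 0, -1, 0.6, 0, 0, 0, 0, 0, -1, 0.6, 0, 0, 0, 0, 0, -1, 0.6, 0, 0, 0, 0, 0, -1, 0, 0, 0, 0, 0, 0, -1]'

```text
clock: 8.05
position: [0.4656, -0.3047, -0.001]
orientation: [-1.99, 1.567, -0.214]
contact_force: [-0.5, -0.4, -0.0]
finger_gap: 1.001
```

```bash
python3 -c "
from h import *
st()
snap('wrist','w3')
a=np.radians(11.4)
t=target_R([0,0,-1],[-np.sin(a),np.cos(a),0])
p,r=plan([((.464,-.305,.003),t)],vmax=1)
"
```

```text
8.05 [ 0.4656 -0.3047 -0.001 ] [-1.9902  1.5668 -0.2142] q [-0.036  0.575  0.659  1.986 -0.515  0.746  2.709] F [-0.5 -0.4 -0. ] gap 1.001
-> [ 0.464 -0.305  0.003] rows 1
   0 [-0.13, 0.08, 0.02, 0.04, -0.02, 0.03]
```

View pics/w3.png

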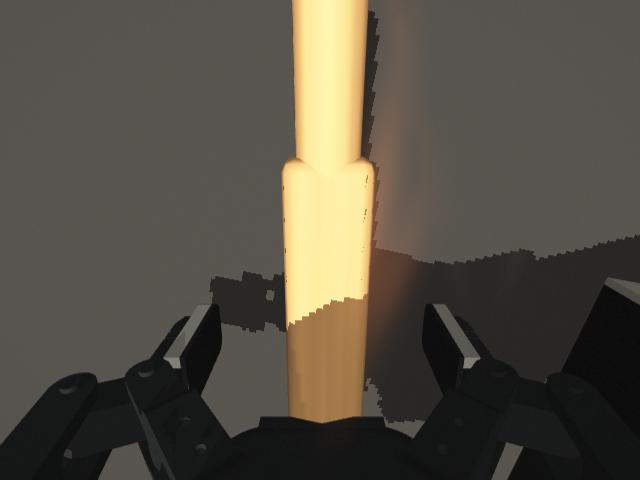

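The fingers now straddle the back, with the pads at (195,330) and (450,330) and the back at (285-370). Closing.

>>> carry_out --deltas '[-0.12, 0, 0, 0, 0, 0, -1, 0, 0, 0, 0, 0, 0, 1, 0, 0, 0, 0, 0, 0, 1, 0, 0, 0, 0, 0, 0, 1, 0, 0, 0, 0, 0, 0, 1, 0, 0, 0, 0, 0, 0, 1]' --grip_force 80

```text
clock: 8.85
position: [0.4674, -0.3059, 0.0045]
orientation: [-2.091, 1.562, -0.315]
contact_force: [-0.4, -0.0, -0.3]
finger_gap: 0.318
```

```bash
python3 -c "
from h import *
st()
t=target_R([0,0,-1],[-np.sin(.0175),np.cos(.0175),0])
p,r=plan([((.464,-.305,.12),Rtool()),((.50,-.17,.12),t)],vmax=1)
"
```

```text
8.85 [ 0.4674 -0.3059  0.0045] [-2.091   1.5624 -0.3152] q [-0.04   0.567  0.665  1.984 -0.51   0.752  2.705] F [-0.4 -0.  -0.3] gap 0.318
-> [ 0.464 -0.305  0.12 ] rows 5
   0 [-0.92, 0.02, 0.01, 0.0, 0.0, 0.0]
-> [ 0.5  -0.17  0.12] rows 6
   0 [-0.0, -0.42, 0.83, 0.21, -0.0, 0.01]
   1 [-0.0, -0.39, 0.84, 0.21, -0.0, 0.01]
   2 [-0.0, -0.37, 0.86, 0.21, -0.0, 0.01]
   3 [-0.0, -0.34, 0.87, 0.21, -0.0, 0.01]
   4 [-0.0, -0.31, 0.88, 0.21, -0.0, 0.01]
   5 [-0.0, -0.28, 0.89, 0.21, -0.0, 0.01]
```

>>> carry_out --deltas '[-0.92, 0, 0, 0, 0, 0, 1, -0.92, 0, 0, 0, 0, 0, 1, -0.92, 0, 0, 0, 0, 0, 1, -0.92, 0, 0, 0, 0, 0, 1, -0.92, 0, 0, 0, 0, 0, 1, 0, -0.5, 0.8, 0.21, 0, 0, 1, 0, -0.5, 0.8, 0.21, 0, 0, 1, 0, -0.48, 0.82, 0.21, 0, 0, 1, 0, -0.48, 0.83, 0.21, 0, 0, 1, 0, -0.45, 0.85, 0.21, 0, 0, 1, 0, -0.4, 0.87, 0.21, 0, 0, 1, 0, 0, 0, 0, 0, 0, 1]'

```text
clock: 10.35
position: [0.5173, -0.1688, 0.1177]
orientation: [3.1, 1.57, -1.606]
contact_force: [0.5, -0.4, -1.9]
finger_gap: 0.319
```

```bash
python3 -c "
from h import *
st();print(Rtool().as_matrix().round(3))
snap('side','s2')
t=target_R([0,0,-1],[-np.sin(.0175),np.cos(.0175),0])
p,r=plan([((.519,-.15,.12),t),((.519,-.13,.067),t)],vmax=1)
"
```

```text
10.35 [ 0.5173 -0.1688  0.1177] [ 3.1004  1.5701 -1.6064] q [-0.452  0.372  0.822  1.963 -0.334  0.946  2.111] F [ 0.5 -0.4 -1.9] gap 0.319
[[-0.    -1.    -0.006]
 [-0.001 -0.006  1.   ]
 [-1.     0.    -0.001]]
-> [ 0.519 -0.15   0.12 ] rows 1
   0 [-0.09, -0.11, 0.82, -0.09, -0.01, -0.0]
-> [ 0.519 -0.13   0.067] rows 3
   0 [0.71, -0.0, 0.27, 0.0, -0.0, -0.0]
```

View pics/s2.png

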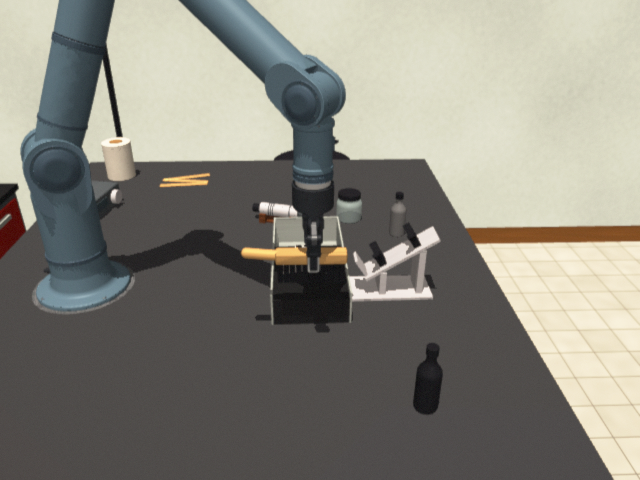

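The brush is held level above the bed's open end, with its back at (275-346, 255). I'll check where it sits in the hand.

```bash
python3 -c "
from h import *
I,D,C=load('s2');P=cloud('',D,C);hsv=cv2.cvtColor(I,cv2.COLOR_RGB2HSV)
v,u=np.indices(D.shape)
m=(hsv[...,0]<25)&(hsv[...,1]>90)&(hsv[...,2]>90)&(v>240)&(v<275)&(u>235)&(u<355)
q=P[m&(D>0)];print(m.sum(),np.percentile(q,[1,50,99],axis=0).round(4))
for a in range(245,350,8):
  k=P[m&(abs(u-a)<4)&(D>0)];print(a,np.round(k.min(0),4),np.round(k.max(0),4)) if len(k) else 0
"
```

```text
1375 [[ 0.3725 -0.1869 -0.0014]
 [ 0.479  -0.18    0.1754]
 [ 0.582   0.1581  0.1849]]
245 [ 0.3454 -0.1822 -0.0029] [0.3973 0.1668 0.1866]
253 [ 0.3652 -0.1837 -0.0029] [0.4122 0.164  0.1855]
261 [ 0.3861 -0.1819 -0.0032] [0.427  0.1612 0.1843]
269 [ 0.4067 -0.1839 -0.0025] [0.4418 0.1546 0.1827]
277 [ 0.4338 -0.1874  0.0583] [0.4568 0.0569 0.1827]
285 [ 0.4516 -0.1873  0.057 ] [0.4716 0.0587 0.1819]
293 [ 0.4704 -0.1871  0.0577] [0.4865 0.0572 0.1813]
301 [ 0.4894 -0.1876  0.078 ] [0.5017 0.0209 0.1813]
309 [ 0.5047 -0.2139  0.1566] [ 0.5055 -0.1631  0.1967]
317 [ 0.53   -0.214   0.1596] [ 0.5313 -0.1832  0.1903]
325 [ 0.5349 -0.1877  0.1571] [ 0.5474 -0.1604  0.1809]
333 [ 0.5499 -0.1867  0.0553] [0.5786 0.0585 0.1802]
341 [ 0.5647 -0.1865 -0.0011] [0.6072 0.1565 0.181 ]
349 [ 0.5799 -0.1849 -0.0018] [0.6127 0.1477 0.1797]
```

>>> carry_out --deltas '[0, -0.05, 0.75, -0.08, 0, 0, 1, 0.6, 0, 0.3, 0, 0, 0, 1, 0.6, 0, 0.3, 0, 0, 0, 1, 0.55, 0, 0.2, 0, 0, 0, 1, 0.15, 0, 0, 0, 0, 0, 1]'

```text
clock: 11.02
position: [0.5146, -0.1323, 0.0661]
orientation: [2.279, 1.567, -2.421]
contact_force: [-0.1, 0.2, -2.5]
finger_gap: 0.322
```

```bash
python3 -c "
from h import *
st();print(Rtool().as_matrix().round(3))
I,D,C=snap('wrist','w4');I,D,C=snap('side','s3')
cv2.imwrite('pics/s3c.png',cv2.resize(I[200:350,220:420,::-1],None,fx=4,fy=4))
"
```

```text
11.025 [ 0.5146 -0.1323  0.0661] [ 2.279   1.567  -2.4213] q [-0.474  0.43   0.767  2.021 -0.393  0.844  2.098] F [-0.1  0.2 -2.5] gap 0.322
[[-0.003 -1.    -0.012]
 [-0.003 -0.012  1.   ]
 [-1.     0.003 -0.003]]
```

View pics/s3c.png

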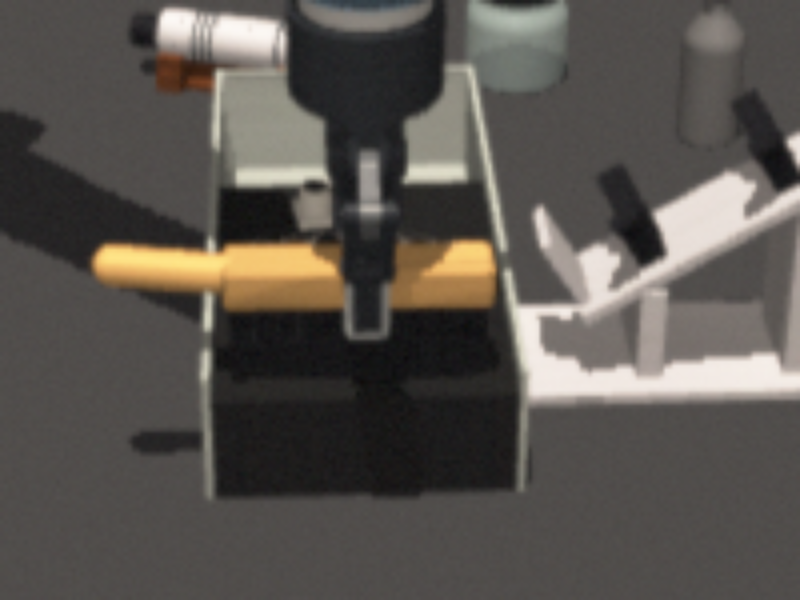

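View pics/w4.png

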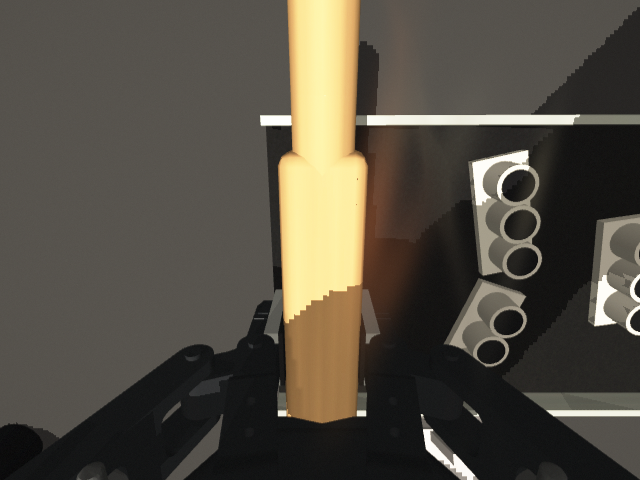

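>>> carry_out --deltas '[-0.02, -0.2, 0.5, -0.03, 0, 0, 1, 0, 0, 0.5, 0, 0, 0, 1, 0, 0, 0.5, 0, 0, 0, 1, 0, 0, 0.5, 0, 0, 0, 1, 0, 0, 0.5, 0, 0, 0, 1, 0, 0, 0.5, 0, 0, 0, 1]'

```text
clock: 11.88
position: [0.5212, -0.0539, 0.0689]
orientation: [-2.495, 1.567, -0.91]
contact_force: [0.1, 0.3, -1.8]
finger_gap: 0.318
```

```bash
python3 -c "
from h import *
st();print(Rtool().as_matrix().round(3))
I,D,C=snap('wrist','w5')
"
```

```text
11.875 [ 0.5212 -0.0539  0.0689] [-2.4955  1.5667 -0.9098] q [-0.628  0.405  0.764  2.04  -0.373  0.834  1.937] F [ 0.1  0.3 -1.8] gap 0.318
[[ 0.002 -1.    -0.015]
 [-0.003 -0.015  1.   ]
 [-1.    -0.002 -0.003]]
```

View pics/w5.png

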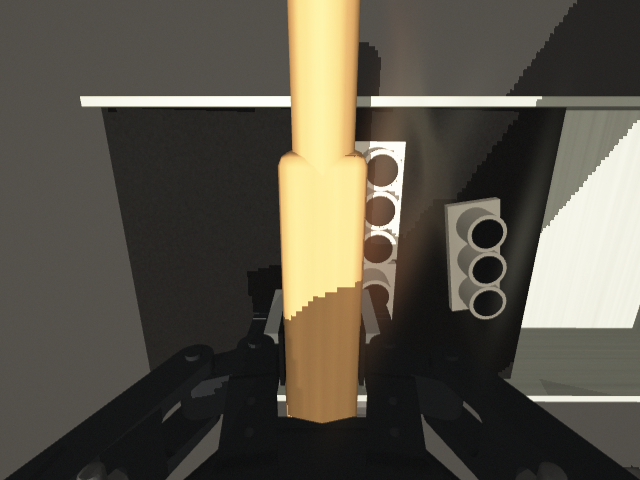

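The strips are lined up against the bristles at (380,170-300) with the third ahead at (475,260). I'll carry on to the edge.

>>> carry_out --deltas '[0.1, 0.04, 0.5, 0, 0, 0, 1, 0.03, 0.02, 0.5, 0, 0, 0, 1, 0, 0.02, 0.5, 0, 0, 0, 1, 0, 0, 0.5, 0, 0, 0, 1, 0, 0, 0.5, 0, 0, 0, 1, 0, 0, 0.5, 0, 0, 0, 1, 0, 0, 0.5, 0, 0, 0, 1, 0, 0, 0.5, 0, 0, 0, 1]'

```text
clock: 12.92
position: [0.5173, 0.0543, 0.0651]
orientation: [-2.404, 1.568, -0.817]
contact_force: [0.4, 0.4, -0.6]
finger_gap: 0.323
```

```bash
python3 -c "
from h import *
st();print(Rtool().as_matrix().round(3))
I,D,C=snap('wrist','w6')
"
```

```text
12.925 [0.5173 0.0543 0.0651] [-2.4039  1.5676 -0.8172] q [-0.82   0.399  0.743  2.05  -0.363  0.822  1.722] F [ 0.4  0.4 -0.6] gap 0.323
[[ 0.002 -1.    -0.016]
 [-0.002 -0.016  1.   ]
 [-1.    -0.002 -0.002]]
```

View pics/w6.png

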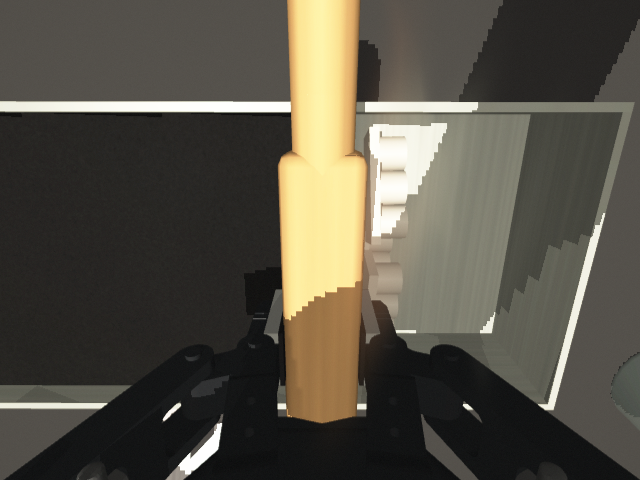

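>>> carry_out --deltas '[0, 0, 0.5, 0, 0, 0, 1, 0, 0, 0.5, 0, 0, 0, 1, 0, 0, 0, 0, 0, 0, 1]'

```text
clock: 13.35
position: [0.5166, 0.0848, 0.0648]
orientation: [-1.763, 1.569, -0.172]
contact_force: [-0.9, 0.4, -1.2]
finger_gap: 0.321
```

```bash
python3 -c "
from h import *
st()
I,D,C=snap('wrist','w7');I,D,C=snap('side','s4')
cv2.imwrite('pics/s4c.png',cv2.resize(I[190:340,230:380,::-1],None,fx=4,fy=4))
"
```

```text
13.35 [0.5166 0.0848 0.0648] [-1.7627  1.5692 -0.1716] q [-0.866  0.404  0.733  2.042 -0.366  0.825  1.67 ] F [-0.9  0.4 -1.2] gap 0.321
```

View pics/w7.png

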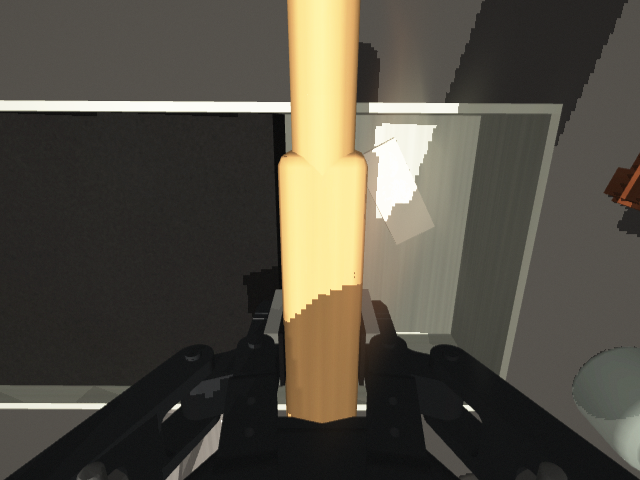

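View pics/s4c.png

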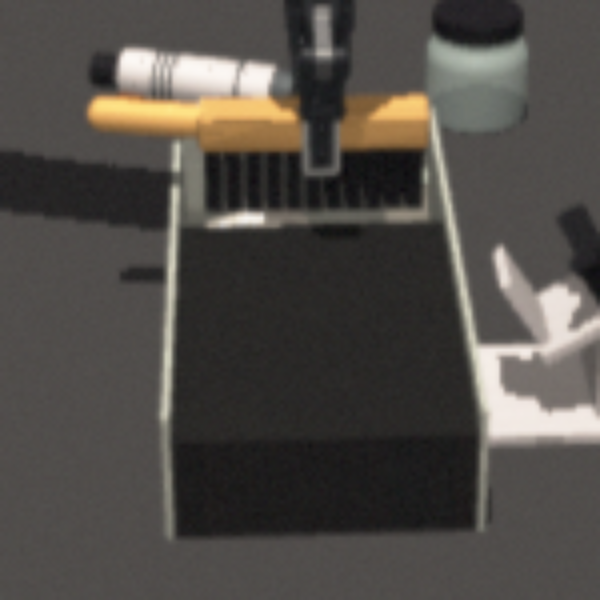

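>>> carry_out --deltas '[-0.9, 0, 0, 0, 0, 0, 1, -0.9, 0, 0, 0, 0, 0, 1, -0.9, 0, -0.3, 0, 0, 0, 1, -0.5, 0, -0.9, 0, 0, 0, 1, 0, 0, -0.95, 0, 0, 0, 1, 0, 0, -0.95, 0, 0, 0, 1, 0, 0, -0.95, 0, 0, 0, 1, 0, 0, -0.95, 0, 0, 0, 1]'

```text
clock: 14.45
position: [0.515, -0.0559, 0.1467]
orientation: [2.846, 1.566, -1.858]
contact_force: [0.8, 0.1, -2.1]
finger_gap: 0.318
```

```bash
python3 -c "
from h import *
st()
I,D,C=snap('wrist','w8');I,D,C=snap('top','top3')
cv2.imwrite('pics/top3c.png',cv2.resize(I[200:340,200:400,::-1],None,fx=4,fy=4))
"
```

```text
14.45 [ 0.515  -0.0559  0.1467] [ 2.8456  1.5655 -1.8582] q [-0.739  0.269  0.875  2.    -0.242  0.981  1.833] F [ 0.8  0.1 -2.1] gap 0.318
```

View pics/w8.png

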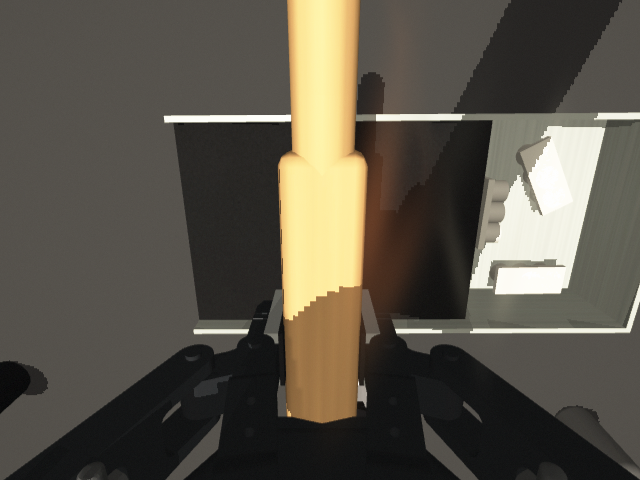

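View pics/top3c.png

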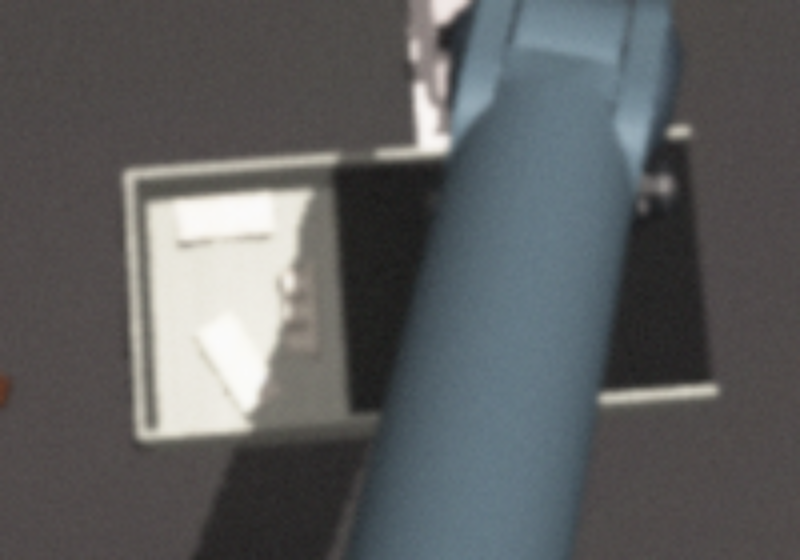

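All three strips are in the trough, at wrist pixels (545,175), (490,215) and (530,277). I'll check their heights and plan the put-down.

```bash
python3 -c "
from h import *
I,D,C=load('w8');P=cloud('',D,C)
for u,v in((545,175),(490,215),(530,277)):print(np.round(np.median(P[v-4:v+5,u-3:u+4].reshape(-1,3),0),4))
t=target_R([0,0,-1],[0,1,0])
p,r=plan([((.48,-.27,.1467),t),((.48,-.27,.02),t)],vmax=.97)
"
```

```text
[0.4742 0.126  0.0246]
[0.5078 0.0854 0.0269]
[0.5661 0.1315 0.0244]
-> [ 0.48   -0.27    0.1467] rows 9
   0 [0.01, 0.16, -0.94, 0.0, -0.01, -0.0]
-> [ 0.48 -0.27  0.02] rows 6
   0 [0.84, -0.0, 0.0, 0.0, -0.0, 0.0]
```

>>> carry_out --deltas '[0, 0.16, -0.95, 0, 0, 0, 1, 0, 0.16, -0.95, 0, 0, 0, 1, 0, 0.16, -0.95, 0, 0, 0, 1, 0, 0.16, -0.95, 0, 0, 0, 1, 0, 0.16, -0.95, 0, 0, 0, 1, 0, 0.16, -0.95, 0, 0, 0, 1, 0, 0.16, -0.95, 0, 0, 0, 1, 0, 0.16, -0.95, 0, 0, 0, 1, 0.8, 0, -0.5, 0, 0, 0, 1, 0.9, 0, 0, 0, 0, 0, 1, 0.9, 0, 0, 0, 0, 0, 1, 0, 0, 0, 0, 0, 0, 1]'

```text
clock: 16.05
position: [0.4724, -0.2746, 0.079]
orientation: [2.101, 1.561, -2.621]
contact_force: [-0.9, -0.6, -1.7]
finger_gap: 0.316
```

```bash
python3 -c "
from h import *
s=st();print(Rtool().as_matrix().round(3))
t=target_R([0,0,-1],[0,1,0]);p=s['position']
p,r=plan([((p[0],p[1],.012),t)],vmax=.97)
"
```

```text
16.05 [ 0.4724 -0.2746  0.079 ] [ 2.1013  1.5615 -2.6205] q [-0.249  0.464  0.842  1.978 -0.431  0.894  2.381] F [-0.9 -0.6 -1.7] gap 0.316
[[-0.008 -1.     0.009]
 [-0.005  0.009  1.   ]
 [-1.     0.008 -0.005]]
-> [ 0.4724 -0.2746  0.012 ] rows 3
   0 [0.89, -0.01, 0.0, -0.02, -0.01, -0.02]
```

>>> carry_out --deltas '[0.9, 0, 0, 0, 0, 0, 1, 0.9, 0, 0, 0, 0, 0, 1, 0.7, 0, 0, 0, 0, 0, 1, 0.2, 0, 0, 0, 0, 0, 1, 0, 0, 0, 0, 0, 0, 1]'

```text
clock: 16.68
position: [0.4736, -0.2753, 0.0092]
orientation: [2.391, 1.564, -2.33]
contact_force: [-0.4, -0.1, -0.9]
finger_gap: 0.319
```

```bash
python3 -c "
from h import *
s=st()
"
```

```text
16.675 [ 0.4736 -0.2753  0.0092] [ 2.3906  1.5636 -2.3303] q [-0.165  0.574  0.745  2.003 -0.543  0.774  2.465] F [-0.4 -0.1 -0.9] gap 0.319
```

>>> carry_out --deltas '[0.15, 0, 0, 0, 0, 0, 1, 0.12, 0, 0, 0, 0, 0, 1, 0, 0, 0, 0, 0, 0, 1]'

```text
clock: 17.05
position: [0.4747, -0.2762, 0.0052]
orientation: [2.637, 1.566, -2.085]
contact_force: [0.2, -0.1, -1.8]
finger_gap: 0.321
```

>>> carry_out --deltas '[0.08, 0, 0, 0, 0, 0, 1, 0.03, 0, 0, 0, 0, 0, 1, 0, 0, 0, 0, 0, 0, -1, 0, 0, 0, 0, 0, 0, -1, 0, 0, 0, 0, 0, 0, -1, 0, 0, 0, 0, 0, 0, -1, 0, 0, 0, 0, 0, 0, -1]'

```text
clock: 17.92
position: [0.4761, -0.277, 0.0047]
orientation: [-2.935, 1.567, -1.373]
contact_force: [0.2, 0.4, 0.5]
finger_gap: 0.997
```

>>> carry_out --deltas '[-0.9, 0, 0, 0, 0, 0, -1, -0.9, 0, 0, 0, 0, 0, -1, -0.9, 0, 0, 0, 0, 0, -1, -0.9, 0, 0, 0, 0, 0, -1, -0.9, 0, 0, 0, 0, 0, -1, -0.6, 0, 0.5, 0, 0, 0, -1]'

```text
clock: 18.68
position: [0.4758, -0.2667, 0.1424]
orientation: [-2.49, 1.564, -0.934]
contact_force: [0.3, 0.1, -0.5]
finger_gap: 0.999
```

```bash
python3 -c "
from h import *
s=st()
I,D,C=snap('side','s5')
I,D,C=snap('wrist','w9')
a=np.radians(-16.5)
t=target_R([0,0,-1],[-np.sin(a),np.cos(a),0])
plan([((.44,.31,.15),t)],vmax=1)
"; python3 mb.py w9
```

```text
18.675 [ 0.4758 -0.2667  0.1424] [-2.4899  1.5641 -0.9338] q [-0.341  0.357  0.921  1.948 -0.336  0.992  2.291] F [ 0.3  0.1 -0.5] gap 0.999
-> [0.44 0.31 0.15] rows 24
   0 [-0.02, 0.07, 0.96, 0.08, -0.0, 0.0]
[ 288   22   41  286 2837]
z [0.06033631 0.06585173 0.06792706]
all (437.8607177734375, -274.5508728027344) (27.853900909423828, 197.7658233642578) 89.63018035888672
back depth (437.6063537597656, -274.1542663574219) (27.23749351501465, 197.44110107421875) 89.40484619140625
```

View pics/s5.png

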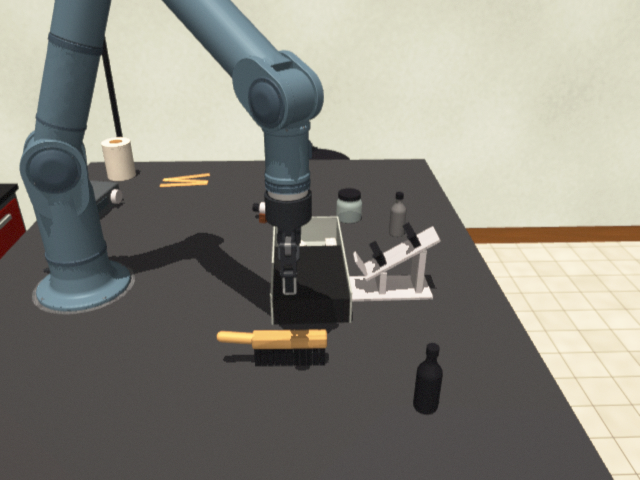

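The brush stands at (290,345) in the side view, back top at z = 0.066 as it should be. Before the pick I'll look at the cradle with the wrist camera.

```bash
python3 -c "
from h import *
a=np.radians(1)
t=target_R([0,0,-1],[-np.sin(a),np.cos(a),0])
plan([((.71,-.04,.27),t)],vmax=1)
"
```

```text
-> [ 0.71 -0.04  0.27] rows 14
   0 [-0.36, -0.66, 0.65, -0.01, -0.0, 0.0]
```

>>> carry_out --deltas '[-0.36, -0.66, 0.65, 0, 0, 0, -1, -0.36, -0.66, 0.65, 0, 0, 0, -1, -0.36, -0.66, 0.65, 0, 0, 0, -1, -0.36, -0.66, 0.65, 0, 0, 0, -1, -0.36, -0.66, 0.65, 0, 0, 0, -1, -0.36, -0.66, 0.65, 0, 0, 0, -1, -0.36, -0.66, 0.65, 0, 0, 0, -1, -0.36, -0.66, 0.65, 0, 0, 0, -1, -0.36, -0.66, 0.65, 0, 0, 0, -1, -0.36, -0.66, 0.65, 0, 0, 0, -1, -0.36, -0.66, 0.65, 0, 0, 0, -1, -0.36, -0.66, 0.65, 0, 0, 0, -1]'

```text
clock: 20.27
position: [0.6819, -0.0673, 0.2545]
orientation: [-2.693, 1.565, -1.14]
contact_force: [-0.6, -0.1, -0.0]
finger_gap: 0.997
```

>>> carry_out --deltas '[-0.36, -0.66, 0.65, 0, 0, 0, -1, 0, 0, 0, 0, 0, 0, -1]'

```text
clock: 20.52
position: [0.7014, -0.0469, 0.2638]
orientation: [-2.595, 1.565, -1.037]
contact_force: [-0.2, 0.3, 0.0]
finger_gap: 1.002
```

```bash
python3 -c "
from h import *
s=st()
I,D,C=snap('wrist','w10')
"
```

```text
20.525 [ 0.7014 -0.0469  0.2638] [-2.5949  1.5651 -1.0367] q [-0.552  0.556  0.835  1.419 -0.409  1.343  1.855] F [-0.2  0.3  0. ] gap 1.002
```

View pics/w10.png

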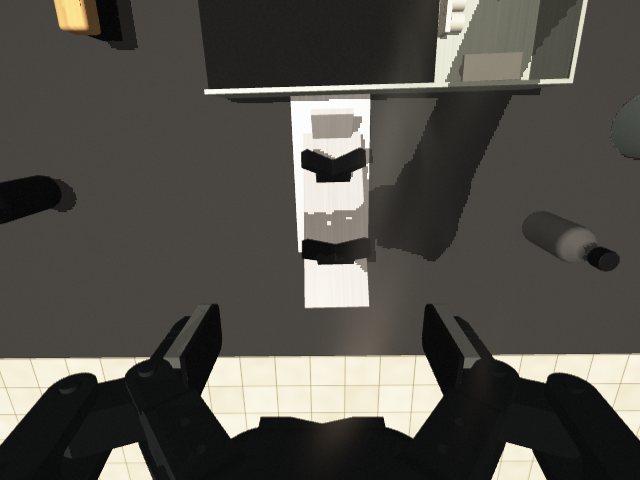

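```bash
cat > mc.py <<'E'
from h import *
import sys
I,D,C=load('w10');P=cloud('',D,C);P[D<=0]=9;hsv=cv2.cvtColor(I,cv2.COLOR_RGB2HSV)
v,u=np.indices(D.shape);box=lambda a,b,c,d:(u>=a)&(u<=b)&(v>=c)&(v<=d)
# floor plate plane
m=box(305,366,180,240)&(hsv[...,2]>90)|box(310,365,268,300)
q=P[m];q=q[q[:,2]<.25];w=np.linalg.lstsq(np.c_[q[:,:2],np.ones(len(q))],q[:,2],rcond=None)[0]
r=abs(np.c_[q[:,:2],np.ones(len(q))]@w-q[:,2]);q=q[r<.006];w=np.linalg.lstsq(np.c_[q[:,:2],np.ones(len(q))],q[:,2],rcond=None)[0]
print('plate n',len(q),'slope',np.degrees(np.arctan(np.hypot(*w[:2]))),'dir',np.degrees(np.arctan2(w[1],w[0])))
# upper plate end edges
m=box(295,380,266,312)&(hsv[...,2]>120);k=P[m&(abs(P@np.r_[-w[:2],1]-w[2])<.008)]
(c,s,a)=cv2.minAreaRect((k[:,:2]*1000).astype(np.float32));print('upper plate',c,s,a)
ps=np.radians(float(sys.argv[1]));o=np.array([float(x) for x in sys.argv[2:5]])
Rc=R.from_euler('xyz',[0,-np.radians(32),ps])
ql=Rc.inv().apply(q-o);print('plate local z',np.median(ql[:,2]),ql[:,2].std())
kl=Rc.inv().apply(k-o);print('plate y',np.percentile(kl[:,1],[1,99]),'x max',np.percentile(kl[:,0],99))
for n,b in(('low',box(298,372,145,184)),('high',box(298,376,232,266))):
    mm=b&(hsv[...,2]<60);l=Rc.inv().apply(P[mm]-o);ok=(abs(l)<.12).all(1)&(l[:,2]>-.035)
    l=l[ok];vu=np.c_[u[mm],v[mm]][ok]
    L=l[l[:,1].argsort()]
    print(n,len(l),'x',np.percentile(l[:,0],[2,50,98]).round(4),'y',np.percentile(l[:,1],[1,50,99]).round(4),'z',np.percentile(l[:,2],[2,98]).round(4))
    # V faces: fit z vs y on each side
    top=l
    for a in np.arange(-.027,.028,.006):
        kk=l[abs(l[:,1]-a)<.003]
        if len(kk): print('   y %.3f'%a,len(kk),'zmax %.4f'%np.percentile(kk[:,2],95), 'zmed %.4f'%np.median(kk[:,2]))
E
python3 mc.py 1 .697 -.035 .13
```

```text
plate n 3192 slope 31.979240502899845 dir -1.0187351997258884
upper plate (769.848876953125, -35.62543487548828) (36.42321014404297, 60.10661315917969) 0.6328163146972656
plate local z -0.035726555268679946 0.000720628695779473
plate y [-0.03109549  0.02758381] x max 0.08085886734341763
low 1406 x [-0.0576 -0.0468 -0.0426] y [-0.0296 -0.0012  0.027 ] z [-0.0326  0.0059]
   y -0.027 125 zmax 0.0064 zmed 0.0043
   y -0.021 138 zmax 0.0042 zmed 0.0007
   y -0.015 170 zmax -0.0017 zmed -0.0062
   y -0.009 160 zmax -0.0073 zmed -0.0121
   y -0.003 138 zmax -0.0136 zmed -0.0166
   y 0.003 142 zmax -0.0108 zmed -0.0146
   y 0.009 172 zmax -0.0046 zmed -0.0091
   y 0.015 163 zmax 0.0016 zmed -0.0024
   y 0.021 131 zmax 0.0064 zmed 0.0040
   y 0.027 67 zmax 0.0048 zmed 0.0025
high 1403 x [0.0258 0.0346 0.0411] y [-0.0307 -0.0012  0.0273] z [-0.0292  0.0062]
   y -0.027 135 zmax 0.0066 zmed 0.0048
   y -0.021 143 zmax 0.0045 zmed 0.0016
   y -0.015 157 zmax -0.0015 zmed -0.0052
   y -0.009 139 zmax -0.0074 zmed -0.0112
   y -0.003 137 zmax -0.0135 zmed -0.0163
   y 0.003 139 zmax -0.0101 zmed -0.0135
   y 0.009 159 zmax -0.0041 zmed -0.0075
   y 0.015 154 zmax 0.0015 zmed -0.0014
   y 0.021 145 zmax 0.0064 zmed 0.0043
   y 0.027 76 zmax 0.0043 zmed 0.0027
```

The cradle is clear in the view, with its Vs at (333,165) and (335,250) and a fitted slope of 32.0°. That puts its origin at about (0.687, -0.0367, 0.131), and the height agrees with the given 0.130. Next I'll look at the machine.

```bash
python3 -c "
from h import *
a=np.radians(-16.5)
t=target_R([0,0,-1],[-np.sin(a),np.cos(a),0])
plan([((.44,.31,.16),t)],vmax=1)
"
```

```text
-> [0.44 0.31 0.16] rows 19
   0 [0.21, 0.56, 0.75, 0.1, -0.0, 0.0]
```

>>> carry_out --deltas '[0.21, 0.56, 0.75, 0.1, 0, 0, -1, 0.21, 0.57, 0.74, 0.1, 0, 0, -1, 0.21, 0.58, 0.73, 0.1, 0, 0, -1, 0.21, 0.59, 0.73, 0.1, 0, 0, -1, 0.21, 0.6, 0.72, 0.1, 0, 0, -1, 0.21, 0.61, 0.71, 0.1, 0, 0, -1, 0.21, 0.62, 0.7, 0.1, 0, 0, -1, 0.21, 0.63, 0.69, 0.1, 0, 0, -1, 0.21, 0.64, 0.68, 0.1, 0, 0, -1, 0.21, 0.65, 0.67, 0.1, 0, 0, -1, 0.21, 0.66, 0.66, 0.1, 0, 0, -1, 0.21, 0.67, 0.65, 0.1, 0, 0, -1]'

```text
clock: 22.08
position: [0.5219, 0.1611, 0.1906]
orientation: [2.514, 1.547, -2.435]
contact_force: [0.8, -0.0, -0.5]
finger_gap: 0.998
```

>>> carry_out --deltas '[0.21, 0.68, 0.64, 0.1, 0, 0, -1, 0.21, 0.69, 0.63, 0.1, 0, 0, -1, 0.21, 0.7, 0.61, 0.1, 0, 0, -1, 0.21, 0.7, 0.6, 0.1, 0, 0, -1, 0.21, 0.71, 0.59, 0.1, 0, 0, -1, 0.21, 0.72, 0.58, 0.1, 0, 0, -1, 0, 0, 0, 0, 0, 0, -1]'

```text
clock: 22.95
position: [0.4369, 0.2678, 0.1537]
orientation: [2.527, 1.535, -2.527]
contact_force: [0.2, 0.5, 0.5]
finger_gap: 0.996
```

```bash
python3 -c "
from h import *
s=st();print(Rtool().as_matrix().round(3))
I,D,C=snap('wrist','w11')
"
```

```text
22.95 [0.4369 0.2678 0.1537] [ 2.5274  1.535  -2.5274] q [-1.401  0.278  0.888  1.98  -0.246  1.034  0.831] F [0.2 0.5 0.5] gap 0.996
[[-0.029 -0.942  0.335]
 [-0.021  0.336  0.942]
 [-0.999  0.021 -0.029]]
```

View pics/w11.png

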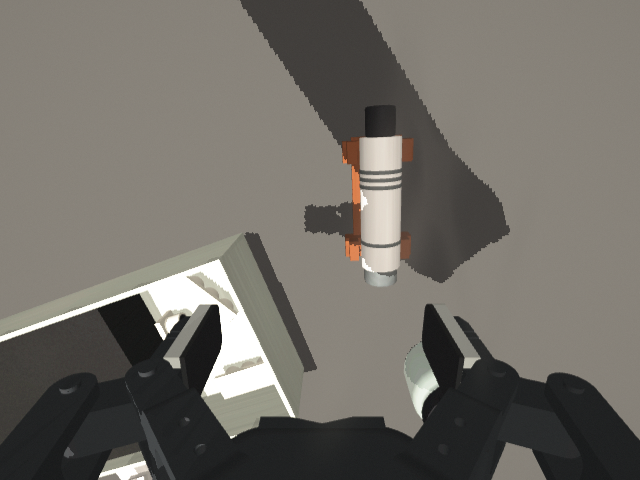

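```bash
cat > mm.py <<'E'
from h import *
I,D,C=load('w11');P=cloud('',D,C);P[D<=0]=9
v,u=np.indices(D.shape);box=lambda a,b,c,d:(u>=a)&(u<=b)&(v>=c)&(v<=d)
m=box(355,410,138,272)&(P[...,2]>.040)&(P[...,2]<.06);q=P[m];print(len(q),'ztop',np.percentile(q[:,2],[50,95]))
l=cv2.fitLine(q[:,:2].astype(np.float32),cv2.DIST_L2,0,.01,.01).ravel();print('cloud',l,np.degrees(np.arctan2(l[1],l[0])))
hsv=cv2.cvtColor(I,cv2.COLOR_RGB2HSV)
# silhouette: left/right limits per row on plane z .031 for white body
gr=(I.max(2).astype(int)-I.min(2)<40)&(I.max(2)>110)
mid=[]
for r in list(range(145,166,3))+list(range(195,236,3)):
    us=np.nonzero(box(345,420,r,r)[r]&(P[r,:,2]>.026)&(P[r,:,2]<.06)&((hsv[r,:,1]<60)))[0]
    e=plane('',[[us.min()-.5,r],[us.max()+.5,r]],.031,C);mid.append(e.mean(0)[:2])
    if r%9==0:print(r,us.min(),us.max(),np.linalg.norm(e[1]-e[0]))
mid=np.array(mid,np.float32);l2=cv2.fitLine(mid,cv2.DIST_HUBER,0,.01,.01).ravel();print('sil',l2,np.degrees(np.arctan2(l2[1],l2[0])))
ends=plane('',[[380,106],[380.,286]],.031,C);print(ends)
d=l[:2]*np.sign(l[0]);s=(ends[:,:2]-l[2:])@d;print('along',s,'len',np.ptp(s))
print('nose',l[2:]+d*s[0],'mid from nose',l[2:]+d*(s[0]+.078),'mid from cap',l[2:]+d*(s[1]-.070))
E
python3 mm.py
```

```text
4726 ztop [0.04667454 0.04882144]
cloud [ 0.95852655 -0.28500333  0.43333346  0.3154967 ] -16.559046
198 361 400 0.033447245873168864
207 361 400 0.03370207086809624
216 361 400 0.033960829919451124
225 361 400 0.034223615348510796
234 361 400 0.034490522404159896
sil [ 0.9573524  -0.28892282  0.43495026  0.3163781 ] -16.793476
[[0.36163253 0.33813    0.031     ]
 [0.50862597 0.29370358 0.031     ]]
along [-0.0751778   0.07838099] len 0.15355878844153686
nose [0.36127354 0.33692264] mid from nose [0.43603861 0.31469238] mid from cap [0.44136685 0.3131081 ]
```

```bash
python3 -c "
from h import *
a=np.radians(-16.7)
t=target_R([0,0,-1],[-np.sin(a),np.cos(a),0])
plan([((.4385,.3148,.07),t),((.4385,.3148,-.023),t)],vmax=.95)
"
```

```text
-> [0.4385 0.3148 0.07  ] rows 5
   0 [0.66, 0.11, 0.39, -0.07, -0.04, -0.03]
-> [ 0.4385  0.3148 -0.023 ] rows 4
   0 [0.93, 0.0, 0.0, -0.0, 0.0, 0.0]
```

>>> carry_out --deltas '[0.5, 0.11, 0.39, -0.07, -0.04, -0.03, -1, 0.5, 0.11, 0.39, -0.07, -0.04, -0.03, -1, 0.5, 0.11, 0.39, -0.07, -0.04, -0.03, -1, 0.5, 0.11, 0.39, -0.07, -0.04, -0.03, -1, 0.5, 0.11, 0.39, -0.07, -0.04, -0.03, -1, 0, 0, 0, 0, 0, 0, -1]'

```text
clock: 23.75
position: [0.4414, 0.3158, 0.0857]
orientation: [-1.343, 1.566, -0.065]
contact_force: [-0.4, 0.2, -0.6]
finger_gap: 1.001
```

```bash
python3 -c "
from h import *
st();a=np.radians(-16.7)
t=target_R([0,0,-1],[-np.sin(a),np.cos(a),0])
plan([((.4385,.3148,.04),t),((.4385,.3148,-.023),t)],vmax=.95)
"
```

```text
23.75 [0.4414 0.3158 0.0857] [-1.3426  1.5663 -0.0652] q [-1.359  0.417  0.788  1.988 -0.378  0.883  0.907] F [-0.4  0.2 -0.6] gap 1.001
-> [0.4385 0.3148 0.04  ] rows 2
   0 [0.91, 0.05, -0.04, -0.01, 0.0, 0.01]
-> [ 0.4385  0.3148 -0.023 ] rows 3
   0 [0.84, 0.0, -0.0, -0.0, 0.0, 0.0]
```

>>> carry_out --deltas '[0.9, 0.06, -0.02, 0, 0, 0.02, -1, 0.9, 0.06, -0.02, 0, 0, 0, -1, 0.9, 0, 0, 0, 0, 0, -1, 0, 0, 0, 0, 0, 0, -1]'

```text
clock: 24.25
position: [0.4405, 0.3167, 0.0179]
orientation: [-0.789, 1.565, 0.488]
contact_force: [-0.9, 0.1, 0.7]
finger_gap: 0.998
```

```bash
python3 -c "
from h import *
st();a=np.radians(-16.7);print(Rtool().as_matrix().round(3))
t=target_R([0,0,-1],[-np.sin(a),np.cos(a),0])
plan([((.4385,.3148,-.023),t)],vmax=.95)
snap('wrist','w12')
"
```

```text
24.25 [0.4405 0.3167 0.0179] [-0.7892  1.5654  0.4884] q [-1.284  0.526  0.702  2.018 -0.487  0.763  0.99 ] F [-0.9  0.1  0.7] gap 0.998
[[ 0.005 -0.957  0.289]
 [ 0.003  0.289  0.957]
 [-1.    -0.004  0.004]]
-> [ 0.4385  0.3148 -0.023 ] rows 2
   0 [0.82, 0.03, -0.05, -0.01, 0.01, 0.01]
```

View pics/w12.png

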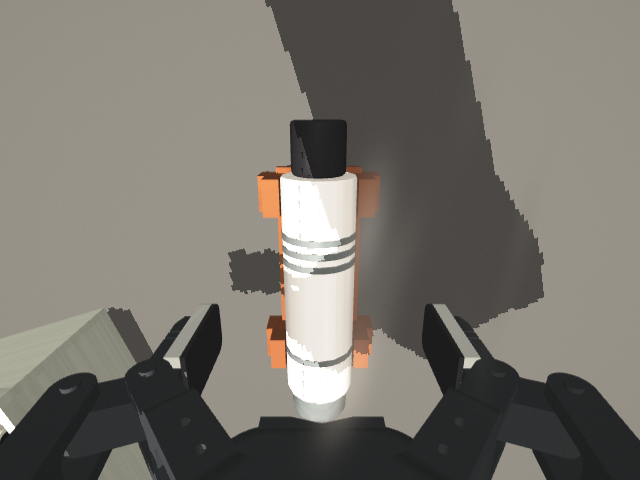

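The fingers straddle the machine, whose axis is at u≈318 midway between the pads. Lowering and gripping.

>>> carry_out --deltas '[0.8, 0.02, -0.05, 0, 0, 0, -1, 0.7, 0.02, -0.05, 0, 0, 0, -1, 0, 0, 0, 0, 0, 0, -1]'

```text
clock: 24.68
position: [0.4417, 0.3164, -0.019]
orientation: [-0.647, 1.559, 0.63]
contact_force: [-0.6, -0.5, 0.4]
finger_gap: 1.002
```

```bash
python3 -c "
from h import *
st();a=np.radians(-16.7)
t=target_R([0,0,-1],[-np.sin(a),np.cos(a),0])
plan([((.4385,.3148,-.023),t)],vmax=.95)
"
```

```text
24.675 [ 0.4417  0.3164 -0.019 ] [-0.6471  1.5592  0.6303] q [-1.237  0.585  0.648  2.027 -0.548  0.693  1.037] F [-0.6 -0.5  0.4] gap 1.002
-> [ 0.4385  0.3148 -0.023 ] rows 1
   0 [0.16, 0.1, -0.1, -0.01, 0.06, 0.05]
```

>>> carry_out --deltas '[0.14, 0.1, -0.1, 0, 0.06, 0.05, -1, 0, 0, 0, 0, 0, 0, 1, 0, 0, 0, 0, 0, 0, 1, 0, 0, 0, 0, 0, 0, 1, 0, 0, 0, 0, 0, 0, 1, 0, 0, 0, 0, 0, 0, 1]' --grip_force 80

```text
clock: 25.42
position: [0.4395, 0.3155, -0.0212]
orientation: [0.125, 1.569, 1.402]
contact_force: [-1.2, -0.5, -1.6]
finger_gap: 0.377
```

```bash
python3 -c "
from h import *
s=st();p=s['position']
print(Rtool().as_matrix().round(3))
snap('wrist','w13')
"
```

```text
25.425 [ 0.4395  0.3155 -0.0212] [0.1248 1.5688 1.4021] q [-1.235  0.591  0.645  2.024 -0.549  0.701  1.038] F [-1.2 -0.5 -1.6] gap 0.377
[[ 0.    -0.957  0.289]
 [ 0.002  0.289  0.957]
 [-1.     0.     0.002]]
```

View pics/w13.png

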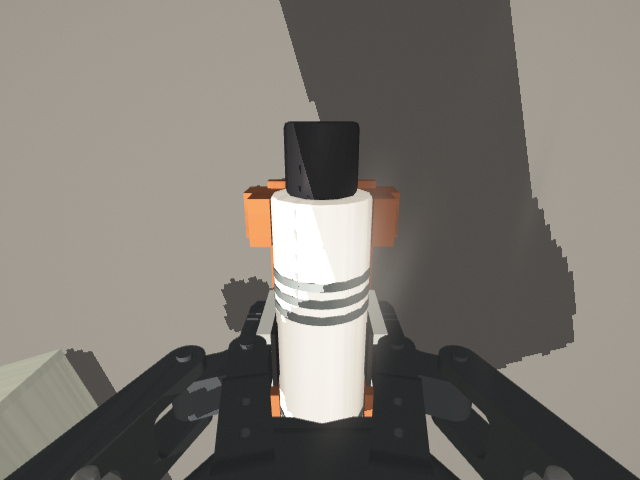

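```bash
python3 -c "
from h import *
I,D,C=load('w13');P=cloud('',D,C)
for u in(264,268,272,376,380,384):
  print(u,[ (v,np.round(P[v,u,2],4),I[v,u].tolist()) for v in range(280,316,5)])
"
```

```text
264 [(280, np.float64(0.0003), [164, 159, 149]), (285, np.float64(-0.0002), [82, 78, 75]), (290, np.float64(0.0011), [82, 78, 74]), (295, np.float64(0.0005), [82, 78, 75]), (300, np.float64(0.0007), [73, 71, 69]), (305, np.float64(0.0156), [66, 66, 64]), (310, np.float64(0.0272), [162, 162, 152]), (315, np.float64(0.0309), [164, 163, 154])]
268 [(280, np.float64(0.0007), [165, 159, 149]), (285, np.float64(0.0011), [101, 98, 91]), (290, np.float64(-0.0001), [81, 79, 75]), (295, np.float64(0.0151), [165, 163, 154]), (300, np.float64(0.0191), [165, 165, 155]), (305, np.float64(0.0231), [165, 164, 154]), (310, np.float64(0.0276), [164, 163, 154]), (315, np.float64(0.0309), [164, 163, 154])]
272 [(280, np.float64(0.0067), [228, 156, 108]), (285, np.float64(0.0012), [209, 155, 120]), (290, np.float64(0.0111), [154, 152, 141]), (295, np.float64(0.015), [165, 164, 154]), (300, np.float64(0.0206), [164, 163, 153]), (305, np.float64(0.0238), [166, 164, 155]), (310, np.float64(0.0265), [165, 164, 154]), (315, np.float64(0.0311), [165, 164, 154])]
376 [(280, np.float64(0.0002), [122, 118, 111]),
[... 311 characters left out ...]
0 [(280, np.float64(0.0012), [118, 113, 107]), (285, np.float64(0.0002), [118, 114, 108]), (290, np.float64(0.0011), [117, 114, 108]), (295, np.float64(0.001), [116, 111, 106]), (300, np.float64(0.0007), [110, 108, 103]), (305, np.float64(0.0155), [90, 88, 86]), (310, np.float64(0.0277), [146, 143, 137]), (315, np.float64(0.0314), [170, 168, 158])]
384 [(280, np.float64(-0.0001), [116, 112, 106]), (285, np.float64(0.0003), [117, 112, 107]), (290, np.float64(-0.0007), [116, 111, 106]), (295, np.float64(-0.0002), [112, 108, 103]), (300, np.float64(0.0008), [107, 104, 99]), (305, np.float64(0.0163), [88, 86, 83]), (310, np.float64(0.0214), [86, 84, 80]), (315, np.float64(0.0252), [82, 80, 77])]
```

Pad tips are at z≈0.012, so they span the axis, and the gap of 0.377 fits a 34 mm body. Lifting.

>>> carry_out --deltas '[-0.5, 0, 0, 0, 0, 0, 1, -0.9, 0, 0, 0, 0, 0, 1, -0.9, 0, 0, 0, 0, 0, 1, -0.9, 0, 0, 0, 0, 0, 1, -0.9, 0, 0, 0, 0, 0, 1, -0.9, 0, 0, 0, 0, 0, 1, -0.9, 0, 0, 0, 0, 0, 1, -0.9, 0, 0, 0, 0, 0, 1, 0, 0, 0, 0, 0, 0, 1]'

```text
clock: 26.6
position: [0.4384, 0.3129, 0.1572]
orientation: [0.976, 1.568, 2.25]
contact_force: [0.9, 0.1, -1.8]
finger_gap: 0.378
```

```bash
cat > tgt.py <<'E'
from h import *
o=np.array([.687,-.0367,.1305]); ps=np.radians(1.0)
Rc=R.from_euler('xyz',[0,-np.radians(32),ps])
cx,cy,cz=Rc.as_matrix().T
Rt=target_R(-cz,cy)
mid=np.array([-.0522,.001,0])
def tcp(dx=0,dy=0,dz=0,m=mid): return o+Rc.apply([dx,dy,dz])-Rt.apply(m)
E
python3 -c "
from tgt import *
s=st()
for f in('w1','w13'):
  pass
plan([(tcp(dz=.09),Rt)],vmax=.9)
print('final tcp',tcp())
"
```

```text
26.6 [0.4384 0.3129 0.1572] [0.9756 1.5679 2.2497] q [-1.436  0.301  0.865  1.945 -0.273  1.015  0.827] F [ 0.9  0.1 -1.8] gap 0.378
-> [ 0.6678 -0.037   0.1631] rows 19
   0 [-0.01, -0.68, -0.56, -0.11, -0.03, -0.2]
final tcp [ 0.71550549 -0.03620243  0.08676181]
```

```bash
sed -i 's/            last=dl/            last=dl if last is None or np.abs(dl-last).max()>.02 else last/' h.py; python3 -c "
from tgt import *
plan([(tcp(dz=.09),Rt)],vmax=.9)
"
```

```text
-> [ 0.6678 -0.037   0.1631] rows 19
   0 [-0.01, -0.68, -0.56, -0.11, -0.03, -0.2]
   2 [0.02, -0.66, -0.58, -0.11, -0.03, -0.2]
   4 [0.05, -0.64, -0.61, -0.11, -0.03, -0.2]
   6 [0.08, -0.61, -0.63, -0.11, -0.03, -0.2]
   8 [0.11, -0.59, -0.65, -0.11, -0.03, -0.2]
   10 [0.14, -0.56, -0.67, -0.11, -0.03, -0.2]
   12 [0.17, -0.53, -0.69, -0.11, -0.03, -0.2]
   14 [0.19, -0.5, -0.7, -0.11, -0.03, -0.2]
   16 [0.21, -0.46, -0.72, -0.11, -0.03, -0.2]
   18 [0.23, -0.42, -0.74, -0.11, -0.03, -0.2]
```

>>> carry_out --deltas '[-0.05, -0.68, -0.56, -0.11, -0.03, -0.2, 1, -0.05, -0.68, -0.56, -0.11, -0.03, -0.2, 1, 0, -0.66, -0.58, -0.11, -0.03, -0.2, 1, 0, -0.66, -0.58, -0.11, -0.03, -0.2, 1, 0.05, -0.64, -0.61, -0.11, -0.03, -0.2, 1, 0.05, -0.64, -0.61, -0.11, -0.03, -0.2, 1, 0.08, -0.61, -0.63, -0.11, -0.03, -0.2, 1, 0.08, -0.61, -0.63, -0.11, -0.03, -0.2, 1, 0.11, -0.59, -0.65, -0.11, -0.03, -0.2, 1, 0.11, -0.59, -0.65, -0.11, -0.03, -0.2, 1]'

```text
clock: 27.85
position: [0.5667, 0.1133, 0.1652]
orientation: [-1.525, 1.255, -0.075]
contact_force: [-0.2, 0.3, -1.6]
finger_gap: 0.378
```

```bash
python3 -c "
from tgt import *
st();plan([(tcp(dz=.09),Rt)],vmax=.9)
"
```

```text
27.85 [0.5667 0.1133 0.1652] [-1.5246  1.2545 -0.075 ] q [-1.261  0.163  0.998  2.1   -0.042  0.656  1.189] F [-0.2  0.3 -1.6] gap 0.378
-> [ 0.6678 -0.037   0.1631] rows 9
   0 [0.16, -0.5, -0.61, -0.1, -0.03, -0.18]
   2 [0.18, -0.47, -0.63, -0.1, -0.03, -0.18]
   4 [0.2, -0.44, -0.64, -0.1, -0.03, -0.18]
   6 [0.22, -0.41, -0.66, -0.1, -0.03, -0.18]
   8 [0.23, -0.38, -0.67, -0.1, -0.03, -0.18]
```

>>> carry_out --deltas '[0.12, -0.5, -0.61, -0.1, -0.03, -0.18, 1, 0.14, -0.5, -0.61, -0.1, -0.03, -0.18, 1, 0.16, -0.47, -0.63, -0.1, -0.03, -0.18, 1, 0.16, -0.47, -0.63, -0.1, -0.03, -0.18, 1, 0.18, -0.44, -0.64, -0.1, -0.03, -0.18, 1, 0.18, -0.44, -0.64, -0.1, -0.03, -0.18, 1, 0.2, -0.41, -0.66, -0.1, -0.03, -0.18, 1, 0.2, -0.41, -0.66, -0.1, -0.03, -0.18, 1, 0.2, -0.38, -0.67, -0.1, -0.03, -0.18, 1, 0, 0, 0, 0, 0, 0, 1]'

```text
clock: 29.1
position: [0.6683, -0.0544, 0.1709]
orientation: [-1.606, 1.0, -0.008]
contact_force: [-0.8, 1.0, -1.6]
finger_gap: 0.378
```

```bash
python3 -c "
from tgt import *
st();print(Rtool().as_matrix().round(3));plan([(tcp(dz=.06),Rt)],vmax=.9)
def rel(C,p,r): 
  c=-C[1].T@C[2];return r.inv().apply(c-p),r.inv().apply(C[1][2])
s=read_state();print('cam in tool now',rel(cal('wrist'),np.array(s['position']),Rtool()))
print('w12',rel(load('w12')[2],np.array([0.4405,0.3167,0.0179]),R.from_euler('xyz',[-0.7892,1.5654,0.4884])))
I,D,C=snap('wrist','w14');I,D,C=snap('side','s6')
cv2.imwrite('pics/s6c.png',cv2.resize(I[180:320,250:450,::-1],None,fx=4,fy=4))
"
```

```text
29.1 [ 0.6683 -0.0544  0.1709] [-1.6059  1.0002 -0.0076] q [-0.634  0.21   0.728  2.101 -0.486  0.343  2.055] F [-0.8  1.  -1.6] gap 0.378
[[ 0.54  -0.841 -0.022]
 [-0.004 -0.029  1.   ]
 [-0.842 -0.54  -0.019]]
-> [ 0.6837 -0.0368  0.1376] rows 2
   0 [0.73, 0.09, 0.36, 0.05, -0.05, 0.04]
cam in tool now (array([-0.16950629,  0.08135498, -0.00054454]), array([ 9.49284350e-01, -3.14418810e-01, -1.85348388e-04]))
w12 (array([-0.16915071,  0.08156608, -0.00080254]), array([ 9.49254504e-01, -3.14508678e-01, -4.21722613e-04]))
```

View pics/w14.png

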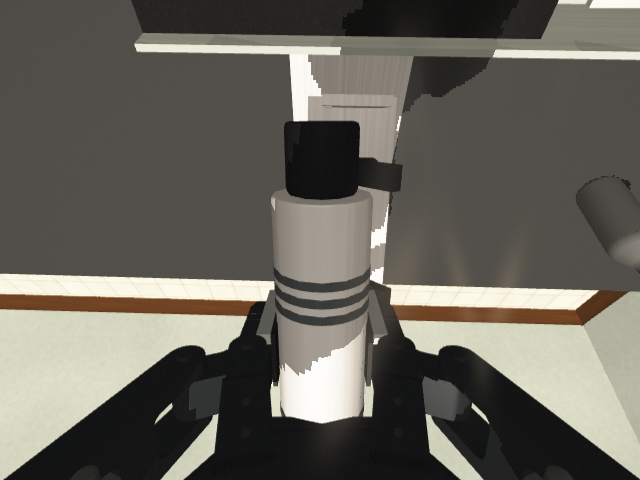

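View pics/s6c.png

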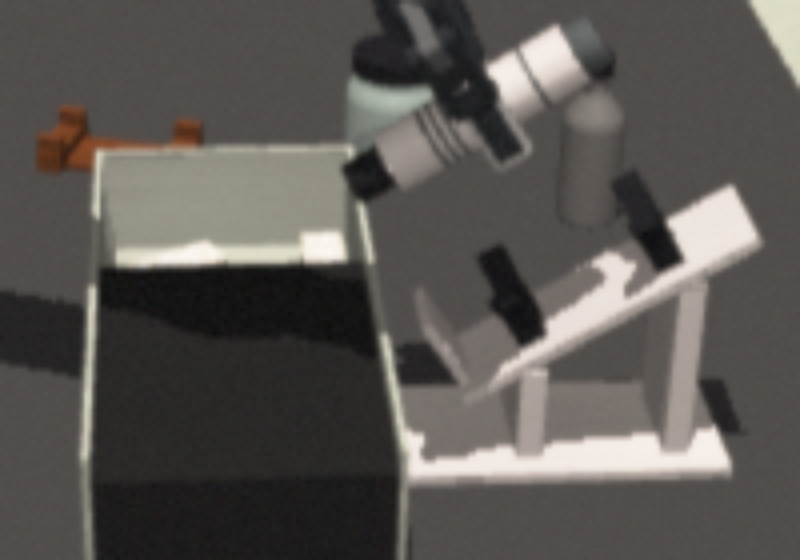

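```bash
python3 -c "
from tgt import *
I,D,C=load('w14');P=cloud('',D,C);p=np.array([0.6683,-0.0544,0.1709]);r=R.from_euler('xyz',[-1.6059,1.0002,-.0076])
for v in(122,124,128,140,160,180,188,200,220,240,260,300,340):
  for u in (322,):print(v,I[v,u],np.round(r.inv().apply(P[v,u]-p),4))
v,u=np.indices(D.shape)
m=(u>276)&(u<368)&(v>205)&(v<265);T=r.inv().apply(P[m]-p);T=T[abs(T[:,0]+.06)<.03];print(len(T))
# axis fit from ridge: z-mean
k=T[T[:,0]<-.060];l=cv2.fitLine(k.astype(np.float32),cv2.DIST_L2,0,.01,.01).ravel();print('axis dir tool',l[:3],'zmean',k[:,2].mean())
for yy in (.02,.03,.04,.05):
  kk=T[abs(T[:,1]-yy)<.003];print(yy,'top x',np.percentile(kk[:,0],3) if len(kk) else None,len(kk))
"
```

```text
122 [17 16 17] [-0.0646  0.0809 -0.0004]
124 [19 20 21] [-0.0647  0.0803 -0.0004]
128 [19 20 21] [-0.066   0.0793 -0.0004]
140 [21 21 21] [-0.0645  0.0759 -0.0004]
160 [20 20 21] [-0.0639  0.0702 -0.0004]
180 [19 19 21] [-0.0647  0.0645 -0.0004]
188 [21 20 19] [-0.0649  0.0621 -0.0004]
200 [107 102  96] [-0.0639  0.0582 -0.0004]
220 [167 157 148] [-0.0702  0.0536 -0.0004]
240 [166 158 148] [-0.0701  0.0474 -0.0004]
260 [167 157 148] [-0.0706  0.0412 -0.0004]
300 [137 131 123] [-0.0694  0.027  -0.0004]
340 [165 157 147] [-0.07    0.0125 -0.0004]
5350
axis dir tool [ 0.01567497 -0.00528138  0.99986315] zmean -0.00040681953246336723
0.02 top x None 0
0.03 top x None 0
0.04 top x -0.07050322425262734 1213
0.05 top x -0.07056785144522558 1706
```

```bash
sed -i 's/^mid=.*/mid=np.array([-.053,.003,0])/' tgt.py; python3 -c "
from tgt import *
plan([(tcp(dz=.06),Rt)],vmax=.9);print(tcp())
"
```

```text
-> [ 0.6858 -0.0367  0.138 ] rows 2
   0 [0.74, 0.04, 0.29, 0.06, -0.04, 0.04]
[ 0.7176252  -0.03616544  0.08714321]
```

>>> carry_out --deltas '[0.35, 0.04, 0.4, 0.06, -0.04, 0.05, 1, 0.3, 0.04, 0.35, 0.06, -0.04, 0.04, 1, 0, 0, 0, 0, 0, 0, 1]'

```text
clock: 29.58
position: [0.6746, -0.0259, 0.1539]
orientation: [-1.564, 1.018, 0.03]
contact_force: [-0.3, 0.2, -1.6]
finger_gap: 0.379
```

```bash
cat > chk.py <<'E'
from tgt import *
s=st();r=Rtool();m=np.array(s['position'])+r.apply(mid)
print('mid in cradle mm',(Rc.inv().apply(m-o)*1000).round(1),'rot err tool',(r.inv()*Rt).as_rotvec().round(4))
import sys
plan([(tcp(dz=float(sys.argv[1])),Rt)],vmax=.9)
E
python3 chk.py .03
```

```text
29.575 [ 0.6746 -0.0259  0.1539] [-1.5641  1.0179  0.0299] q [-0.634  0.254  0.688  2.088 -0.538  0.34   2.05 ] F [-0.3  0.2 -1.6] gap 0.379
mid in cradle mm [-0.7 10.6 79.3] rot err tool [ 0.0038  0.0065 -0.0056]
-> [ 0.7017 -0.0364  0.1126] rows 3
   0 [0.66, -0.02, -0.15, 0.01, 0.01, -0.01]
```

>>> carry_out --deltas '[0.4, 0, -0.2, 0.01, 0.02, -0.02, 1, 0.4, 0, -0.2, 0.01, 0.02, -0.01, 1, 0.3, 0, 0, 0, 0, 0, 1, 0, 0, 0, 0, 0, 0, 1]'

```text
clock: 30.08
position: [0.6901, -0.0321, 0.1292]
orientation: [-1.572, 1.014, 0.023]
contact_force: [-0.3, -0.1, -2.0]
finger_gap: 0.375
```

```bash
python3 chk.py .03
```

```text
30.075 [ 0.6901 -0.0321  0.1292] [-1.5718  1.014   0.0227] q [-0.524  0.317  0.587  2.067 -0.649  0.301  2.159] F [-0.3 -0.1 -2. ] gap 0.375
mid in cradle mm [-0.9  4.3 50.2] rot err tool [ 0.0055  0.0028 -0.0017]
-> [ 0.7017 -0.0364  0.1126] rows 1
   0 [0.81, -0.04, -0.18, 0.04, 0.02, -0.01]
```

>>> carry_out --deltas '[0.4, -0.03, -0.17, 0.03, 0.02, 0, 1, 0.4, 0, 0, 0, 0, 0, 1, 0, 0, 0, 0, 0, 0, 1]'

```text
clock: 30.45
position: [0.7025, -0.0358, 0.1119]
orientation: [-1.572, 1.013, 0.018]
contact_force: [-0.1, 1.1, -1.9]
finger_gap: 0.379
```

```bash
python3 chk.py .012; python3 -c "
from h import *
I,D,C=snap('wrist','w15');I,D,C=snap('top','top4');cv2.imwrite('pics/top4c.png',cv2.resize(I[120:270,240:420,::-1],None,fx=4,fy=4));I,D,C=snap('side','s7')
cv2.imwrite('pics/s7c.png',cv2.resize(I[180:320,250:450,::-1],None,fx=4,fy=4))"
```

```text
30.45 [ 0.7025 -0.0358  0.1119] [-1.5719  1.0134  0.0175] q [-0.456  0.362  0.522  2.046 -0.711  0.277  2.215] F [-0.1  1.1 -1.9] gap 0.379
mid in cradle mm [ 0.4  0.6 29. ] rot err tool [ 0.0012  0.     -0.0011]
-> [ 0.7113 -0.0363  0.0973] rows 1
   0 [0.68, 0.01, -0.02, 0.01, 0.0, -0.01]
```

View pics/w15.png

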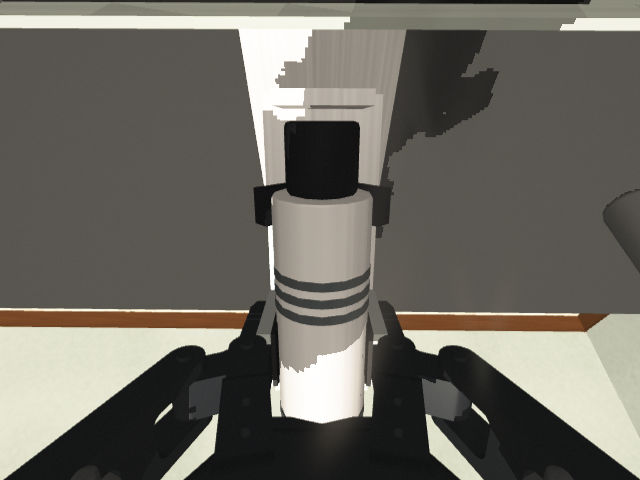

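View pics/s7c.png

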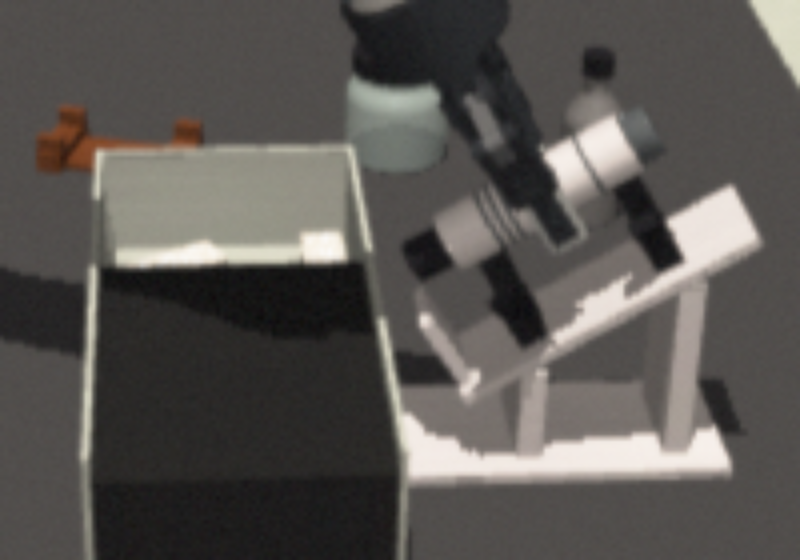

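The V arms at u=254-271 and 375-390 centre on 322, the same as the machine. I'll check the lengthwise fit against the stop plate.

```bash
python3 -c "
from tgt import *
I,D,C=load('w15');P=cloud('',D,C)
for u in(300,330,355):
  for v in range(84,121,4):print(u,v,I[v,u],(Rc.inv().apply(P[v,u]-o)*1000).round(1))
for u in(260,264,380,385):
  for v in range(180,230,6):
    l=(Rc.inv().apply(P[v,u]-o)*1000).round(1)
    if abs(l[1])<40 and abs(l[2])<30: print(u,v,l)
"
```

```text
300 84 [147 139 129] [-98.7 -13.1 -84.4]
300 88 [254 253 251] [-89.4  -8.2   3. ]
300 92 [255 254 253] [-88.2  -8.3   0.8]
300 96 [255 254 253] [-86.6  -8.2   3.5]
300 100 [255 254 253] [-85.3  -8.4   1.6]
300 104 [255 254 253] [-83.8  -8.3   2.8]
300 108 [214 203 192] [-83.7 -10.7 -38.2]
300 112 [255 254 253] [-81.9 -10.9 -41.6]
300 116 [220 211 201] [-80.  -11.  -42.5]
300 120 [146 140 131] [-78.1 -11.  -41.4]
330 84 [147 138 131] [-98.8   5.  -85.3]
330 88 [174 167 156] [-89.5   3.    2.5]
330 92 [178 171 160] [-88.2   3.1   1.3]
330 96 [178 172 161] [-86.6   3.    4.3]
330 100 [177 170 159] [-85.2   3.1   2.8]
330 104 [177 171 161] [-83.8   3.1   3.6]
330 108 [114 108 102] [-83.6   3.9 -35. ]
330 112 [182 175 164] [-81.9   4.1 -41.3]
330 116 [180 172 162] [-80.    4.1 -41.5]
330 120 [146 139 130] [-78.1   4.1 -41.6]
355 84 [148 141 131] [-98.8  20.1 -85.2]
355 88 [173 165 155] [-89.4  12.4   3.1]
355 92 [185 178 168] [-88.1  12.5   2.4]
355 96 [187 178 167] [-86.7  12.5   2.4]
355 100 [186 177 168] [-85.3  12.6   1.8]
355 104 [183 175 165] [-83.8  12.5   3.3]
355 108 [96 91 87] [
[... 172 characters left out ...]

260 192 [-49.3 -25.9  -0.5]
260 198 [-46.6 -26.2  -1.5]
260 204 [-44.  -26.4  -1.5]
260 210 [-41.1 -26.7  -2.6]
260 216 [-38.5 -26.8  -2.2]
260 222 [-35.5 -27.1  -3. ]
264 186 [-50.7 -25.1  -6.8]
264 192 [-49.5 -24.1   0.5]
264 204 [-44.5 -24.2   1. ]
264 210 [-41.7 -24.5   0.1]
264 216 [-39.2 -24.6   0.6]
264 222 [-36.5 -24.7   0.5]
380 186 [-50.6  25.5  -7.7]
380 192 [-49.4  24.4  -0.4]
380 198 [-46.9  24.6  -0.4]
380 204 [-44.3  24.7  -0.4]
380 210 [-41.9  24.7   0.4]
380 216 [-38.8  25.2  -1.4]
380 222 [-36.4  25.1  -0.2]
385 192 [-49.   26.9  -2.5]
385 198 [-46.6  26.9  -1.8]
385 204 [-43.7  27.3  -3.1]
385 210 [-41.2  27.3  -2.2]
385 216 [-38.3  27.6  -3.1]
385 222 [-35.6  27.8  -3.2]
```

The stop face (-83.5 mm), stop top (+2.5 mm), floor plate (-41.5 mm) and V tips (±27 mm) all match the description, so I'll lower.

>>> carry_out --deltas '[0.35, 0, -0.02, 0, 0, 0, 1, 0.3, 0, 0, 0, 0, 0, 1, 0, 0, 0, 0, 0, 0, 1]'

```text
clock: 30.98
position: [0.7121, -0.0364, 0.0988]
orientation: [-1.572, 1.011, 0.017]
contact_force: [-0.3, 0.1, -1.2]
finger_gap: 0.378
```

```bash
python3 chk.py .002
```

```text
30.975 [ 0.7121 -0.0364  0.0988] [-1.5718  1.0111  0.0174] q [-0.406  0.394  0.47   2.029 -0.753  0.256  2.256] F [-0.3  0.1 -1.2] gap 0.378
mid in cradle mm [ 1.5 -0.1 12.8] rot err tool [ 0.001  -0.      0.0012]
-> [ 0.7166 -0.0362  0.0888] rows 1
   0 [0.43, 0.06, 0.01, 0.01, -0.0, 0.01]
```

>>> carry_out --deltas '[0.2, 0.03, 0, 0, 0, 0, 1, 0.15, 0.02, 0, 0, 0, 0, 1, 0, 0, 0, 0, 0, 0, 1]'

```text
clock: 31.35
position: [0.7159, -0.0364, 0.09]
orientation: [-1.572, 1.011, 0.017]
contact_force: [0.8, 0.2, -2.5]
finger_gap: 0.379
```

```bash
python3 chk.py .001
```

```text
31.35 [ 0.7159 -0.0364  0.09  ] [-1.5719  1.0113  0.0173] q [-0.379  0.412  0.439  2.022 -0.775  0.242  2.278] F [ 0.8  0.2 -2.5] gap 0.379
mid in cradle mm [ 0.  -0.2  3.3] rot err tool [ 0.0009 -0.0001  0.001 ]
-> [ 0.7171 -0.0362  0.088 ] rows 1
   0 [0.09, 0.0, 0.01, 0.01, -0.0, 0.01]
```

>>> carry_out --deltas '[0.08, 0, 0, 0, 0, 0, 1, 0.05, 0, 0, 0, 0, 0, 1, 0, 0, 0, 0, 0, 0, 1]'

```text
clock: 31.72
position: [0.7177, -0.0357, 0.0876]
orientation: [-1.57, 1.011, 0.02]
contact_force: [0.3, 0.3, -0.6]
finger_gap: 0.383
```

```bash
python3 chk.py 0
```

```text
31.725 [ 0.7177 -0.0357  0.0876] [-1.5695  1.0112  0.02  ] q [-0.37   0.418  0.429  2.019 -0.782  0.239  2.285] F [ 0.3  0.3 -0.6] gap 0.383
mid in cradle mm [0.3 0.4 0.3] rot err tool [0.0009 0.0014 0.0011]
-> [ 0.7176 -0.0362  0.0871] rows 1
   0 [0.01, 0.01, -0.02, 0.01, 0.01, 0.01]
```

The machine is seated (z +0.3 mm, weight mostly off the wrist). Releasing, then retreating along the cradle's normal.

>>> carry_out --deltas '[0.02, 0, 0, 0, 0, 0, 1, 0, 0, 0, 0, 0, 0, 1, 0, 0, 0, 0, 0, 0, -1, 0, 0, 0, 0, 0, 0, -1, 0, 0, 0, 0, 0, 0, -1, 0, 0, 0, 0, 0, 0, -1, 0, 0, 0, 0, 0, 0, -1]'

```text
clock: 32.6
position: [0.7204, -0.0367, 0.0895]
orientation: [-1.572, 1.006, 0.016]
contact_force: [-0.0, 0.1, 0.0]
finger_gap: 1.002
```

```bash
python3 chk.py 0.1; python3 -c "
from h import *
I,D,C=snap('wrist','w16')"
```

```text
32.6 [ 0.7204 -0.0367  0.0895] [-1.5722  1.0059  0.0164] q [-0.369  0.418  0.428  2.016 -0.783  0.236  2.286] F [-0.   0.1  0. ] gap 1.002
mid in cradle mm [ 3.3 -0.5  0.5] rot err tool [ 0.0005 -0.0006  0.0063]
-> [ 0.6646 -0.0371  0.1719] rows 5
   0 [-0.8, 0.02, 0.0, 0.0, -0.0, 0.01]
```

View pics/w16.png

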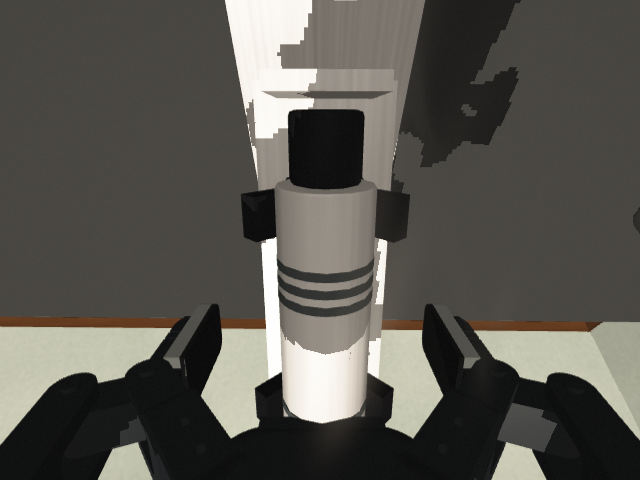

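The machine lies between both Vs at (325,240) and the fingers are clear of it. Backing out.

>>> carry_out --deltas '[-0.8, 0, 0, 0, 0, 0, -1, -0.8, 0, 0, 0, 0, 0, -1, -0.8, 0, 0, 0, 0, 0, -1, -0.8, 0, 0, 0, 0, 0, -1, -0.9, 0, 0, 0, 0, 0, -1, 0, 0, 0, 0, 0, 0, -1]'

```text
clock: 33.4
position: [0.6638, -0.0376, 0.1777]
orientation: [-1.57, 1.007, 0.018]
contact_force: [-1.2, -0.1, -0.4]
finger_gap: 1.0
```

```bash
cat > fin.py <<'E'
from tgt import *
s=st()
I,D,C=snap('wrist','w17');P=cloud('',D,C);P[D<=0]=9
L=Rc.inv().apply((P-o).reshape(-1,3)).reshape(P.shape)
m=(abs(L[...,1])<.03)&(L[...,2]>.006)&(L[...,2]<.03)&(abs(L[...,0])<.1)
q=L[m];print('machine pts',len(q),'x',np.percentile(q[:,0],[1,99])*1000,'ztop',np.percentile(q[abs(q[:,0])<.03][:,2],[50,97])*1000)
b=q[(q[:,0]>-.05)&(q[:,0]<.05)&(q[:,2]>.01)];l=cv2.fitLine(b.astype(np.float32),cv2.DIST_L2,0,.01,.01).ravel();print('axis',l[:3],'y',l[4]*1000)
I,D,C=snap('side','s8')
st()
E
python3 fin.py
```

```text
33.4 [ 0.6638 -0.0376  0.1777] [-1.5701  1.0071  0.0179] q [-0.711  0.193  0.781  2.104 -0.453  0.364  1.99 ] F [-1.2 -0.1 -0.4] gap 1.0
machine pts 10052 x [-76.97058879  66.12743958] ztop [15.33810836 17.8218869 ]
axis [ 0.99999565 -0.00256721 -0.00141309] y -0.08417852
33.5 [ 0.6633 -0.0371  0.1759] [-1.5712  1.0098  0.0174] q [-0.709  0.195  0.778  2.105 -0.454  0.364  1.991] F [-0.6  0.2 -0.2] gap 0.997
```

View pics/s8.png

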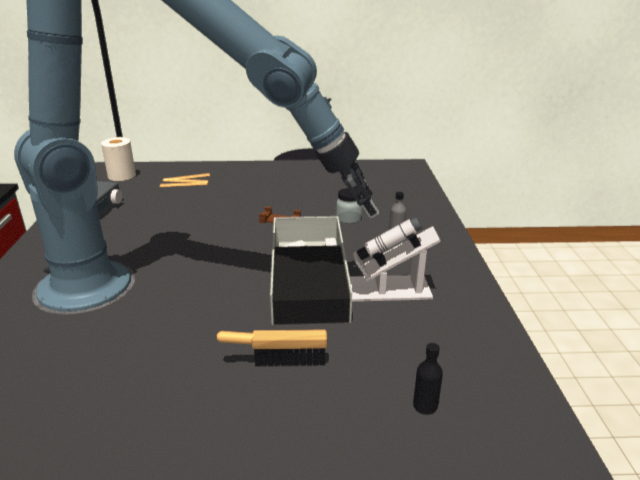

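View pics/w17.png

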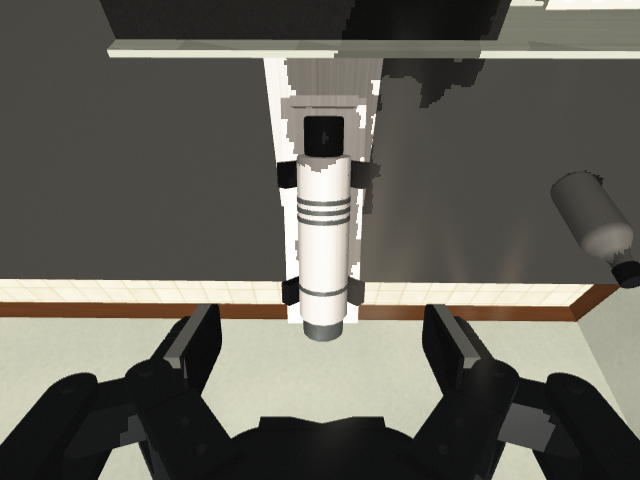

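The machine is centred in both Vs: nose at -77 mm, sideways -0.1 mm, and top at about +17 mm, so the axis is at 0. The brush stands, the strips are in the trough and the arm is clear. Handing in.

>>> carry_out --deltas '[-0.5, 0, 0, 0, 0, 0, -1, 0, 0, 0, 0, 0, 0, -1, 0, 0, 0, 0, 0, 0, -1]'

```text
clock: 33.88
position: [0.656, -0.0367, 0.1837]
orientation: [-1.575, 1.014, 0.016]
contact_force: [-0.5, 0.3, 0.2]
finger_gap: 1.003
```

```bash
python3 -c "
from h import *
st();print(sign_off())"
```

```text
33.875 [ 0.656  -0.0367  0.1837] [-1.5746  1.0137  0.0156] q [-0.755  0.167  0.818  2.113 -0.391  0.379  1.937] F [-0.5  0.3  0.2] gap 1.003
the job is handed in; nothing more can be done
None
```

The job is done and handed in at 33.9 s of the 64 s allowed. I swept all three strips into the trough with the held brush and stood the brush back on the worktop. Then I lowered the tattoo machine nose downhill into the V cradle, let go and backed off.

**Last checks:**
- **Strips:** I measured all three in the trough right after the sweep, with their tops at about z = 0.025 m. They were not measured again after that.
- **Brush:** it stands upright, with its back top at z = 0.066 m, which is the height it should have on its bristles.
- **Machine:** in the cradle frame the nose tip is at about -77 mm, it is about 0.1 mm off centre sideways, and its axis height is within about 1 mm. Its angle error is below 0.01 rad.
- **Bottles and jar:** they look undisturbed in the final side view. I did not measure their positions again.
- **Arm:** clear of everything, with contact force about 0.

**What failed or disagreed:**
- **Brush grasp:** the first try closed on air above the brush. Camera depth showed the fingertips about 40 mm farther back along the tool than the reported TCP and the stated 8 mm overhang imply. I used the camera-based offset from then on, and the cradle checks agreed with it to about 1 mm.
- **Position estimates:** the top camera and the wrist camera differed by up to 4 mm. I used the wrist camera.

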